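# Stow the kitchen gadgets in the foam-lined drawer and lock it

### The arm

A 6-joint arm with a two-finger parallel gripper is mounted at the origin on a cart in front of the work surface, level with it; the furniture and walls round the work are solid. World frame = base frame: x ahead of the robot, y to its left, z up, the work surface at z = 0. Lengths are in m, angles in rad, forces in N, time in s.
With the tool pointing down it reaches from about 0.225 to 0.875 m from the base axis. Payload 3.4 kg.
Tool frame: the origin (TCP) lies on the centre line of the jaws, within the pads' length; the fingertips stand 19 mm ahead of it and the grasp point (between the pads) is the TCP; z points along the fingers, y is the line along which they close (so a half turn about z gives the same grasp; the last joint's range is limited). The gripper opens to 85 mm and grips with 20 to 120 N. Pads are 22 mm wide; open, the fingers measure 114 mm over their backs; the gripper's body (76 mm by 85 mm) begins 54 mm behind the grasp point. The pads swing forward as they close: fully open they stand 13 mm farther back than shut.
Start: joints at [1.145, 0.276, 1.505, -0, 1.361, -0.121], TCP at [0.173, 0.549, 0.23] pointing down, gripper open.
Joint ranges: [-2.89, 2.89], [-0.75, 2.08], [0.22, 2.7], [-1.18, 4.32], [0.11, 2.71], [-2.7, 2.7]. Speed limits (rad/s): [2.57, 2.57, 3.14, 3.14, 3.14, 3.14].

### API

Orientations are given as a unit quaternion [w, x, y, z].
In Python, from rig import bot gives the robot as it stands.
- The arm moves only by the tool carry_out, never from a script. Its argument "motion" is a list of rows, each a list of 6 numbers: the shift along the tool's x, y, z in m, then the turn, a rotation vector about the tool's x, y, z in rad. A call has 1 to 12 rows; each row shifts and turns the commanded pose from where the row before left it, along the tool's axes as they then stand; what a row does not reach is not made up. A row lasts 1/10 s, in which the tool goes at most 50 mm and 8.59 degrees, less where a joint would pass 70% of its speed; a pose out of reach is approached as far as the arm can. A call with a gripper value outside its range is refused whole. "fingers" is the opening in per cent of the stroke, from 0 (shut) to 100 (fully open), set as the call begins (left out, the last holds). The fingers move at their own pace and stop on an object; "force" is the grip in N (left out, the last holds). Time passes only in rows, so rows that do not move let the fingers close. It gives the time, the measured TCP pose, the force, the opening and the grip force at its end, in the units of the state.
- bot.observe(): the state, without advancing time (a new reading comes with each control period).
- bot.snapshot(name): name is "scene" or "top" or "wrist"; returns a dict with "color" (400x640x3 uint8, red, green, blue), "camera_matrix" (3x3 intrinsics, pixels), "xyz" and "rotation" of the camera in the world. Camera axes: x right, y down, z forward; pixel columns grow to the right and rows downward; lengths in m; the calibration is good to about 2 mm. A picture is of the moment at which its call begins. There is no depth.
- bot.sign_off(): hands the job in; it is judged then, once.
The state is a dict: "time": time; "joints": joint angles; "dq": joint speeds; "joint_efforts": joint torques, N m; "tcp_pos": TCP position; "tool_rot": TCP orientation; "ft_force": force on the tool from outside, world axes, zero at the start; "wrist_torque": the same for the moment, N m; "opening": finger opening in m; "finger_force": force on a finger pad.
Only numpy, scipy, OpenCV 4.12 (cv2) and the standard library are available. Lean on these libraries where they do the work, as an engineer would, in place of code of your own. Each camera call takes 0.05 s, during which the arm holds its last target. There are 200 camera calls.

### The job

Pull out the drawer of the little wooden chest, press each gadget lying on the worktop (meat mallet, ice-cream scoop, garlic press, peeler; not all of them are always there) fully home, level and right way up, into the foam pocket cut to its shape, and push the drawer shut. Then lock the chest: twist the spring-return knob on its top clockwise to its stop and let it spring back. Leave the salt shaker, the tin and the mug where they stand.

Things in the scene. Friction and masses are not known exactly. Their poses are not given: they have to be found in the camera images.
- mallet: meat mallet with a wooden handle and a light-metal head, T-shaped; origin on the underside, on the handle's centre line; x along the handle towards the head, z up. Handle: x -85 to +30 mm, 20 mm wide (y -10 to +10), 30 mm tall. Head: x +30 to +62, y -26 to +26, 32 mm tall. 160 g (varies), best gripped across the handle at the origin. Lower edges bevelled 2.5 mm. May be absent.
- scoop: ice-cream scoop, grey handle and round steel head; origin on the underside, on the handle's centre line; x along the handle towards the head, z up. Handle: x -80 to +30 mm, 20 mm wide (y -10 to +10), 30 mm tall. Head: disc of radius 25 mm about x = +50, 34 mm tall. 140 g (varies), best gripped across the handle at the origin. Lower edges bevelled 2.5 mm. May be absent.
- press: garlic press of steel, L-shaped; origin on the underside, on the handle's centre line; x along the handle towards the head, z up. Handle: x -85 to +30 mm, 22 mm wide (y -11 to +11), 30 mm tall. Head: x +28 to +64, y -11 to +29 (sticks out on the +y side only), 32 mm tall. 160 g (varies), best gripped across the handle at the origin. Lower edges bevelled 2.5 mm. May be absent.
- peeler: swivel peeler, blue handle and metal blade head, 190 mm long, 20 mm wide, 15 mm tall; origin on the underside at mid length; x runs from handle to blade, z up. Handle: x -91 to +15, 16 mm wide and 14 mm tall where gripped; thin shank x +15 to +38; blade head x +38 to +95, 16 mm wide, its underside 3 mm up. 45 g (varies), best gripped across the handle at x = -38 mm. May be absent.
- pocket_mallet (a point): floor of the mallet's foam pocket: fully home, the mallet's origin lies on this point within 1 mm, z up, its x axis along this point's +x. Axes: x = the way the drawer closes, z up. 16 mm deep, 1.8 mm clearance. Two springy foam lobes beside the handle at the origin make it snug: it does not sink in by its own weight, it takes a push of 5 to 10 N; seated, its handle stands 14 mm proud.
- pocket_scoop (a point): floor of the scoop's foam pocket: fully home, the scoop's origin lies on this point within 1 mm, z up, its x axis along this point's -x (half turn). Axes: x = the way the drawer closes, z up. Depth, clearance, lobes and push as the mallet's pocket.
- pocket_press (a point): floor of the press's foam pocket: fully home, the press's origin lies on this point within 1 mm, z up, its x axis along this point's -x (half turn). Axes: x = the way the drawer closes, z up. Depth, clearance, lobes and push as the mallet's pocket.
- pocket_peeler (a point): floor of the peeler's foam pocket: fully home, the peeler's origin lies on this point within 1 mm, z up, its x axis along this point's +x. Axes: x = the way the drawer closes, z up. 10 mm deep, 2.5 mm clearance, four lobes (press with 4 to 10 N), 9 mm slot for the shank. Finger notches 16 mm deep beside the handle at x -63 to -17 mm, y up to 30 mm to each side.
- pull_tab (a point): middle of the drawer's pull: a steel tab that stands straight out from the middle of the drawer's front, 14 mm thick (along y), 44 mm long (along x), 30 mm tall (from 15 below to 15 mm above this point). Pinch it across y from above; 45 mm above the worktop. Axes as the pockets'.
- drawer (a joint): how far the drawer is out, m: 0 shut, 0.225 fully out. 2 N of friction; stays where it is left. Foam top 36 mm, drawer front's top 74 mm above the worktop. At the start 0 to 0.04; the pockets are clear of the chest only when it is fully out.
- chest: the fixed wooden chest, 240 mm deep (x), 344 mm wide (y), 86 mm tall; origin at the centre of its underside; x points from its drawer front to its back. Its drawer comes out along -x.
- knob_grip (a point): point on the knob's axis in the middle of its bar grip, 110 mm above the worktop. Bar: 44 mm long (this point's y), 12 mm thick (x), from 12 mm below to 12 mm above this point; pinch it across x from above. Below it a disc 46 mm wide, on the chest's top. The point turns with the knob.
- lock_knob (a joint): angle of the lock knob, rad: 0 at rest, 1.2 at its stop, growing clockwise as seen from above (so the bar's yaw falls by that angle). A spring (0.03 N m at rest to 0.15 N m at the stop) turns it back when it is let go.
- salt_shaker: bystander: salt shaker, 44 mm across, 90 mm tall; origin at the centre of its foot
- tin_small: bystander: round tin, 75 mm across, 58 mm tall; origin at the centre of its foot
- mug_bench: bystander: mug, 79 mm across, 98 mm tall; origin at the centre of its foot
There are look-alikes about, which are no part of the job. Leave any orange look-alike of the scoop alone.

How it is judged:
On the way, in this order (a step that is already met when the one before it is completed fails the run):
1. every gadget that is there is seated in its own pocket, with the drawer pulled out (horizontal distance between mallet and pocket_mallet below 0.005 m and z of mallet in the frame of pocket_mallet below 0.0035 m and angle between the x axis of mallet and the x axis of pocket_mallet, either way round below 0.06 rad and angle between each of mallet, scoop, press, peeler's own z axis and vertical below 0.06 rad and horizontal distance between scoop and pocket_scoop below 0.005 m and z of scoop in the frame of pocket_scoop below 0.0035 m and angle between the x axis of scoop and the x axis of pocket_scoop, either way round below 0.06 rad and horizontal distance between press and pocket_press below 0.005 m and z of press in the frame of pocket_press below 0.0035 m and angle between the x axis of press and the x axis of pocket_press, either way round below 0.06 rad and horizontal distance between peeler and pocket_peeler below 0.005 m and z of peeler in the frame of pocket_peeler below 0.0035 m and angle between the x axis of peeler and the x axis of pocket_peeler, either way round below 0.06 rad and value of joint drawer above 0.15 m), for 0.2 s.
2. the drawer is pushed shut with the gadgets seated in it (horizontal distance between mallet and pocket_mallet below 0.005 m and z of mallet in the frame of pocket_mallet below 0.0035 m and angle between the x axis of mallet and the x axis of pocket_mallet, either way round below 0.06 rad and angle between each of mallet, scoop, press, peeler's own z axis and vertical below 0.06 rad and horizontal distance between scoop and pocket_scoop below 0.005 m and z of scoop in the frame of pocket_scoop below 0.0035 m and angle between the x axis of scoop and the x axis of pocket_scoop, either way round below 0.06 rad and horizontal distance between press and pocket_press below 0.005 m and z of press in the frame of pocket_press below 0.0035 m and angle between the x axis of press and the x axis of pocket_press, either way round below 0.06 rad and horizontal distance between peeler and pocket_peeler below 0.005 m and z of peeler in the frame of pocket_peeler below 0.0035 m and angle between the x axis of peeler and the x axis of pocket_peeler, either way round below 0.06 rad and value of joint drawer below 0.006 m), for 0.2 s.
3. the lock knob is twisted to its stop while the drawer is shut (value of joint lock_knob above 1.08 rad and value of joint drawer below 0.01 m), for 0.1 s.
At the end, for the whole second after the job is handed in: Every gadget present is home in its own pocket (within 5 mm sideways, 3.5 mm in height, 0.06 rad in direction and level) and at rest; the drawer is shut within 8 mm; the lock knob, having been turned past 1.08 rad, is back under 0.12 rad (horizontal distance between mallet and pocket_mallet below 0.005 m and z of mallet in the frame of pocket_mallet below 0.0035 m and angle between the x axis of mallet and the x axis of pocket_mallet, either way round below 0.06 rad and angle between each of mallet, scoop, press, peeler's own z axis and vertical below 0.06 rad and horizontal distance between scoop and pocket_scoop below 0.005 m and z of scoop in the frame of pocket_scoop below 0.0035 m and angle between the x axis of scoop and the x axis of pocket_scoop, either way round below 0.06 rad and horizontal distance between press and pocket_press below 0.005 m and z of press in the frame of pocket_press below 0.0035 m and angle between the x axis of press and the x axis of pocket_press, either way round below 0.06 rad and horizontal distance between peeler and pocket_peeler below 0.005 m and z of peeler in the frame of pocket_peeler below 0.0035 m and angle between the x axis of peeler and the x axis of pocket_peeler, either way round below 0.06 rad and linear speed of each of mallet, scoop, press, peeler below 0.02 m/s and value of joint drawer below 0.008 m and value of joint lock_knob below 0.12 rad); the robot touches nothing.
It fails at once if the salt shaker is disturbed (moved over 25 mm or tipped) (distance of salt_shaker from where it was at the start of the episode above 0.025 m or angle between salt_shaker's own z axis and vertical above 0.5 rad).
It fails at once if the tin is disturbed (moved over 25 mm or tipped) (distance of tin_small from where it was at the start of the episode above 0.025 m or angle between tin_small's own z axis and vertical above 0.5 rad).
It fails at once if the mug is disturbed (moved over 25 mm or tipped) (distance of mug_bench from where it was at the start of the episode above 0.025 m or angle between mug_bench's own z axis and vertical above 0.5 rad).
It fails at once if the lock knob is turned to its stop before the drawer is shut (value of joint lock_knob above 1 rad and value of joint drawer above 0.03 m).
Of mallet, scoop, press, peeler only 3 to 4 are there at a start; the rules pass over those that are not, and their reading is None.
At some moment in a run one of mallet, scoop, press, peeler may be knocked a few centimetres aside while the robot is not near it.
It also fails if it takes over 210 s, if anything falls off the work surface, if the arm or the gripper's body presses on something with over 40 N, if the wrist force passes 120 N, or if a joint passes its speed limit or range.

## Working session

There is one attempt and no reset: what is moved stays moved. The work goes in short steps, Python scripts to look and compute and a tool call to move; the robot and the scene stay as the last step left them, time stands still between calls to the robot, and variables do not carry over. Pictures are saved under pics/ and viewed, at most 14 in all, crops included, and the job is handed in when it is done.

Besides the shell and the picture viewer there is one more tool, called after ">>>" in YAML: its name, and indented under it one key for each argument. carry_out: Moves the arm, as the interface text tells. Its arguments: {"type":"object","properties":{"motion":{"type":"array"},"fingers":{"type":"number"},"force":{"type":"number"}},"required":["motion"]}

```bash
ls; mkdir -p pics
python3 - <<'E'
from rig import bot
import cv2,pickle
print(bot.observe())
for n in("top","scene"):
    s=bot.snapshot(n); pickle.dump(s,open(n+'0.pkl','wb')); cv2.imwrite(f'pics/{n}0.png',s['color'][:,:,::-1]); print(n,s['camera_matrix'].tolist(),s['xyz'],s['rotation'])
E
```

```text
pics
{'time': 0.0, 'joints': array([ 1.14497943e+00,  2.76600277e-01,  1.50614355e+00,  4.11561310e-07,
        1.36071396e+00, -1.21003979e-01]), 'dq': array([-0.0015813 , -0.000171  ,  0.00205934,  0.00134117, -0.00165057,
        0.00100016]), 'joint_efforts': array([ 1.60752013e-03, -4.16783524e+01, -2.45797795e+01, -1.53996175e-04,
        1.10531659e-02,  1.77881965e-06]), 'tcp_pos': array([0.17234774, 0.54799507, 0.22873256]), 'tool_rot': array([-2.52001938e-04,  1.51817112e-01,  9.88408162e-01, -8.97871177e-04]), 'ft_force': array([ 0.34871511, -0.0479596 , -0.48518568]), 'wrist_torque': array([0.02755917, 0.03614074, 0.01871903]), 'finger_force': 0.0, 'opening': 0.08549788095184331}
top [[370.8727690849134, 0.0, 322.81128785553426], [0.0, 370.8727690849134, 194.53850223133168], [0.0, 0.0, 1.0]] [ 0.41294159 -0.05279776  1.2085222 ] [-0.04183844  0.71131969 -0.70021402  0.04443159]
scene [[392.37236968876596, 0.0, 312.3758869981537], [0.0, 392.37236968876596, 195.57836819108357], [0.0, 0.0, 1.0]] [-0.25894416 -0.59923162  0.78357375] [-0.39706161  0.79332891 -0.40639118  0.21867219]
```

View pics/top0.png

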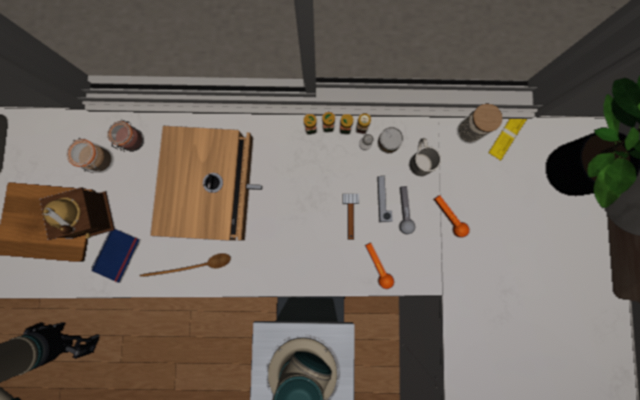

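View pics/scene0.png

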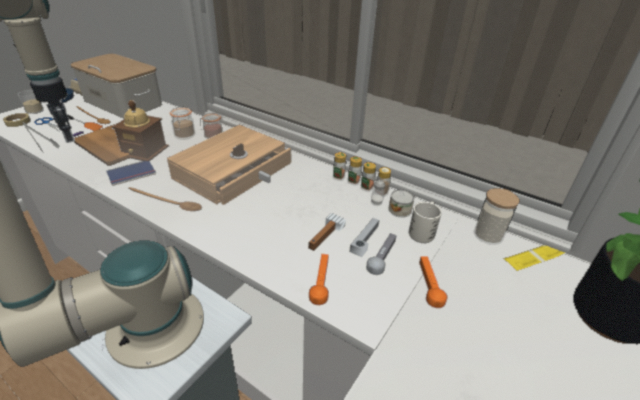

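```bash
cat > h.py <<'E'
import numpy as np,cv2,pickle
from scipy.spatial.transform import Rotation as R
def rot(s): 
    r=np.asarray(s['rotation'])
    return r if r.shape==(3,3) else R.from_quat(r,scalar_first=True).as_matrix()
def un(s,u,v,z):
    d=rot(s)@np.linalg.solve(s['camera_matrix'],[u,v,1.]); c=np.asarray(s['xyz'])
    return c+d*(z-c[2])/d[2]
def pj(s,P):
    q=(np.atleast_2d(P)-s['xyz'])@rot(s); q=q@s['camera_matrix'].T
    return q[:,:2]/q[:,2:]
def crop(s,u0,v0,u1,v1,k,name):
    im=s['color'][v0:v1,u0:u1,::-1]; cv2.imwrite('pics/'+name,cv2.resize(im,None,fx=k,fy=k,interpolation=cv2.INTER_CUBIC))
def snap(n,f):
    from rig import bot
    s=bot.snapshot(n); pickle.dump(s,open(f,'wb')); return s
E
python3 - <<'E'
from h import *
s=pickle.load(open('top0.pkl','rb'))
a=cv2.resize(s['color'][165:295,330:480,::-1],None,fx=4,fy=4,interpolation=2)   # 600x520
cv2.imwrite('pics/c1.png',a)
crop(s,145,115,275,250,4,'c2.png')
for p in [(155,126,.086),(238,129,.086),(152,237,.086),(235,240,.086)]: print(un(s,*p).round(4))
E
```

```text
[0.7573 0.4699 0.086 ]
[0.752  0.2114 0.086 ]
[0.4141 0.4547 0.086 ]
[0.409  0.2055 0.086 ]
```

View pics/c1.png

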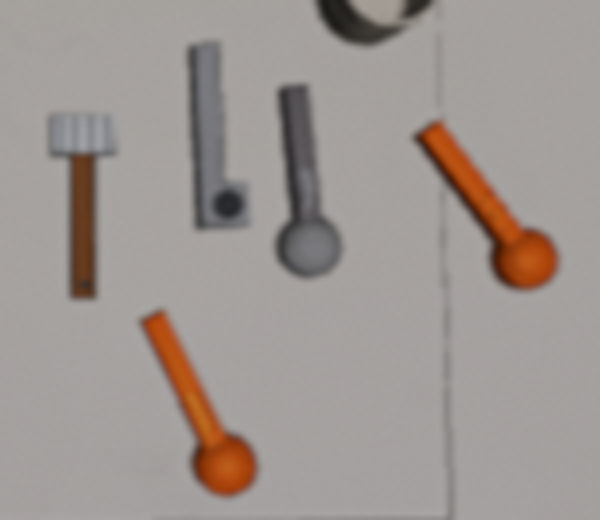

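View pics/c2.png

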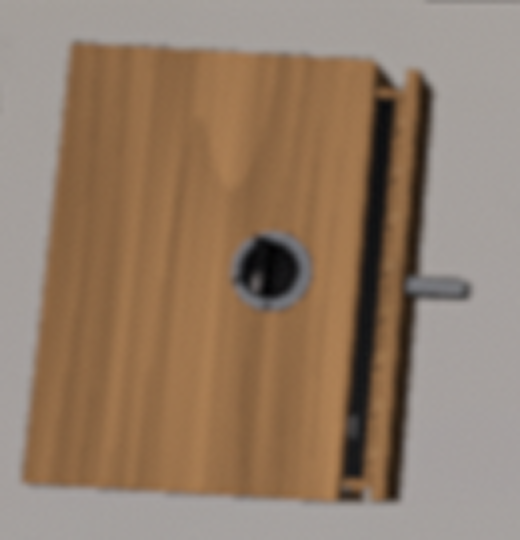

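```bash
cat >> h.py <<'E'
def fit(L,W):  # rigid 2D, W = R L + t
    L=np.array(L,float);W=np.array(W)[:,:2];a=L-L.mean(0);b=W-W.mean(0)
    th=np.arctan2((a[:,0]*b[:,1]-a[:,1]*b[:,0]).sum(),(a*b).sum())
    M=np.array([[np.cos(th),-np.sin(th)],[np.sin(th),np.cos(th)]]);t=W.mean(0)-M@L.mean(0)
    return t,th,np.abs(a@M.T-b).max()
def c4(u0,v0,p,k=4): return (u0+(p[0]+.5)/k-.5, v0+(p[1]+.5)/k-.5)
E
python3 - <<'E'
from h import *
s=pickle.load(open('top0.pkl','rb'))
f=lambda o,p,z:un(s,*c4(*o,p),z)
o=(145,115)
t,th,e=fit([(.12,-.172),(-.12,-.172),(.12,.172),(-.12,.172)],[f(o,p,.086) for p in [(72,44),(372,62),(23,484),(338,498)]])
print('chest',t.round(4),th,e)
k=f(o,(271,270),.098);print('knob disc c',k, 'tab',f(o,(407,287),.06),f(o,(468,290),.06))
o=(330,165)
print('mallet',fit([(-.085,0),(.062,0),(.062,.026),(.062,-.026)],[f(o,(83,297),.03),f(o,(82,114),.032),f(o,(50,115),.032),f(o,(115,115),.032)]))
print('scoop',fit([(-.08,0),(.05,0)],[f(o,(293,88),.03),f(o,(309,244),.030)]))
print('press',fit([(-.085,0),(.064,-.011),(.064,.029)],[f(o,(206,44),.03),f(o,(198,227),.032),f(o,(247,226),.032)]))
for n,p in(('mug',(425,160)),('tin',(390,139)),('salt',(366,142))):print(n,un(s,*p,.06))
E
```

```text
chest [0.5842 0.3354] 1.5345470449417116 0.0034031081860624868
knob disc c [0.58169722 0.27879938 0.098     ] tab [0.57575978 0.18334556 0.06      ] [0.57416075 0.13564002 0.06      ]
mallet (array([ 0.50130364, -0.1442557 ]), np.float64(0.01153747611933815), np.float64(0.0016757146090510405))
scoop (array([ 0.50995956, -0.31986962]), np.float64(-3.0509487376831985), np.float64(0.0023298942080313967))
press (array([ 0.53830759, -0.24485779]), np.float64(-3.118195125416346), np.float64(0.0012792887454102925))
mug [ 0.66901028 -0.37712434  0.06      ]
tin [ 0.7352875  -0.26688733  0.06      ]
salt [ 0.72422599 -0.19051944  0.06      ]
```

```bash
cat > to.py <<'E'
import sys,numpy as np
from h import R
from rig import bot
o=bot.observe();x,y,z,w=map(float,sys.argv[1:5])
c=R.from_quat(o['tool_rot'],scalar_first=True)
Y=np.array([np.cos(w),np.sin(w),0]);Z=np.array([0,0,-1.])
T=R.from_matrix(np.c_[np.cross(Y,Z),Y,Z])
d=np.array([x,y,z])-o['tcp_pos']
print('rot',(c.inv()*T).as_rotvec().round(4),'shift after rot',T.inv().apply(d).round(4),'t',round(o['time'],2),'tcp',o['tcp_pos'].round(4),'q',o['joints'].round(2),'F',o['ft_force'].round(1),'open',round(o['opening'],4),o['finger_force'])
E
python3 to.py .575 .159 .14 -.036
```

```text
rot [-1.500e-03  9.000e-04  1.302e+00] shift after rot [-0.3743  0.4164  0.0888] t 0.1 tcp [0.1724 0.5481 0.2288] q [ 1.14  0.28  1.51 -0.    1.36 -0.12] F [ 0.4 -0.2  0.2] open 0.0852 0.0
```

>>> carry_out:
  motion:
    - [0, 0, 0, 0, 0, 0.13]
    - [0, 0, 0, 0, 0, 0.13]
    - [0, 0, 0, 0, 0, 0.13]
    - [0, 0, 0, 0, 0, 0.13]
    - [0, 0, 0, 0, 0, 0.13]
    - [0, 0, 0, 0, 0, 0.13]
    - [0, 0, 0, 0, 0, 0.13]
    - [0, 0, 0, 0, 0, 0.13]
    - [0, 0, 0, 0, 0, 0.13]
    - [0, 0, 0, 0, 0, 0.13]
    - [0, 0, 0, 0, 0, 0]
  fingers: 60

```text
time: 1.2
tcp_pos: [0.1725, 0.5482, 0.2292]
tool_rot: [0.0, 0.719, 0.695, -0.0]
ft_force: [0.8, 0.1, -0.7]
opening: 0.0512
finger_force: 0.0
```

>>> carry_out:
  motion:
    - [-0.034, 0.038, 0, 0, 0, 0]
    - [-0.034, 0.038, 0, 0, 0, 0]
    - [-0.034, 0.038, 0, 0, 0, 0]
    - [-0.034, 0.038, 0, 0, 0, 0]
    - [-0.034, 0.038, 0, 0, 0, 0]
    - [-0.034, 0.038, 0, 0, 0, 0]
    - [-0.034, 0.038, 0, 0, 0, 0]
    - [-0.034, 0.038, 0, 0, 0, 0]
    - [-0.034, 0.038, 0, 0, 0, 0]
    - [-0.034, 0.038, 0, 0, 0, 0]
    - [-0.034, 0.036, 0, 0, 0, 0]
    - [0, 0, 0, 0, 0, 0]

```text
time: 2.4
tcp_pos: [0.573, 0.1625, 0.2287]
tool_rot: [0.002, 0.72, 0.694, -0.0]
ft_force: [-1.1, 0.2, -0.5]
opening: 0.051
finger_force: 0.0
```

```bash
python3 to.py .575 .159 .14 -.036
python3 - <<'E'
from h import *
s=snap('wrist','w1.pkl'); cv2.imwrite('pics/w1.png',s['color'][:,:,::-1]); print(s['xyz'],s['camera_matrix'][0,0])
print(pj(s,[[.5758,.1833,.06],[.5742,.1356,.06]]))
E
```

```text
rot [ 0.0025  0.0027 -0.0011] shift after rot [-0.0034  0.0021  0.0887] t 2.4 tcp [0.573  0.1625 0.2287] q [ 0.16  0.31  1.46 -0.    1.37  0.2 ] F [-1.1  0.2 -0.5] open 0.051 0.0
[0.57638871 0.23630369 0.37281392] 278.61327763065475
[[321.0947842  159.89070735]
 [321.1803098  200.12357065]]
```

View pics/w1.png

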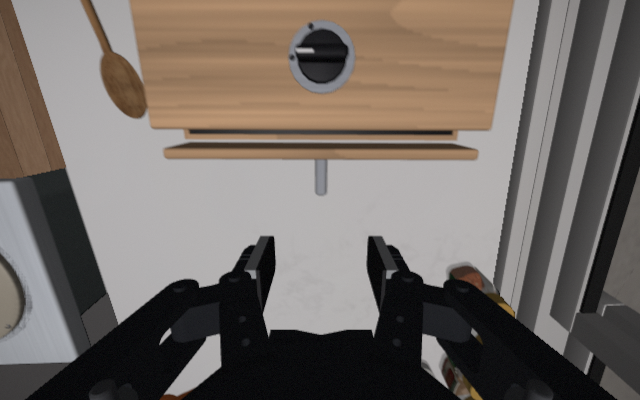

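>>> carry_out:
  motion:
    - [0, 0.002, 0.04, 0, 0, 0]
    - [0, 0, 0.04, 0, 0, 0]
    - [0, 0, 0.04, 0, 0, 0]
    - [0, 0, 0.04, 0, 0, 0]
    - [0, 0, 0.02, 0, 0, 0]
    - [0, 0, 0, 0, 0, 0]

```text
time: 3.05
tcp_pos: [0.5664, 0.168, 0.0463]
tool_rot: [-0.003, 0.718, 0.696, -0.003]
ft_force: [-0.4, -0.4, 0.5]
opening: 0.0514
finger_force: 0.0
```

>>> carry_out:
  motion:
    - [0, 0, 0, 0, 0, 0]
    - [0, 0, 0, 0, 0, 0]
    - [0, 0, 0, 0, 0, 0]
    - [0, 0, 0, 0, 0, 0]
    - [0, 0, 0, 0, 0, 0]
  fingers: 0
  force: 40

```text
time: 3.55
tcp_pos: [0.5746, 0.1681, 0.0521]
tool_rot: [0.003, 0.719, 0.695, 0.004]
ft_force: [5.3, 0.2, -0.8]
opening: 0.0122
finger_force: 39.5
```

>>> carry_out:
  motion:
    - [-0.01, 0, 0, 0, 0, 0]
    - [-0.02, 0, 0, 0, 0, 0]
    - [-0.02, 0, 0, 0, 0, 0]
    - [-0.02, 0, 0, 0, 0, 0]
    - [-0.02, 0, 0, 0, 0, 0]
    - [-0.02, 0, 0, 0, 0, 0]
    - [-0.02, 0, 0, 0, 0, 0]
    - [-0.02, 0, 0, 0, 0, 0]
    - [-0.02, 0, 0, 0, 0, 0]
    - [-0.015, 0, 0, 0, 0, 0]
    - [0, 0, 0, 0, 0, 0]

```text
time: 4.65
tcp_pos: [0.5667, -0.0203, 0.052]
tool_rot: [0.003, 0.719, 0.695, 0.001]
ft_force: [2.6, -1.4, 6.5]
opening: 0.0119
finger_force: 40.4
```

>>> carry_out:
  motion:
    - [-0.005, 0, 0, 0, 0, 0]
    - [-0.005, 0, 0, 0, 0, 0]
    - [-0.005, 0, 0, 0, 0, 0]
    - [0, 0, 0, 0, 0, 0]

```text
time: 5.05
tcp_pos: [0.5662, -0.0335, 0.052]
tool_rot: [0.003, 0.719, 0.695, 0.002]
ft_force: [2.3, -0.6, 6.5]
opening: 0.0123
finger_force: 40.4
```

>>> carry_out:
  motion:
    - [-0.005, 0, 0, 0, 0, 0]
    - [-0.005, 0, 0, 0, 0, 0]
    - [0, 0, 0, 0, 0, 0]

```text
time: 5.35
tcp_pos: [0.5662, -0.0339, 0.052]
tool_rot: [-0.003, 0.721, 0.692, 0.008]
ft_force: [6.1, 25.7, 8.4]
opening: 0.0123
finger_force: 40.5
```

>>> carry_out:
  motion:
    - [-0.005, 0, 0, 0, 0, 0]
    - [-0.005, 0, 0, 0, 0, 0]
    - [0, 0, 0, 0, 0, 0]

```text
time: 5.65
tcp_pos: [0.5657, -0.0445, 0.0515]
tool_rot: [-0.003, 0.721, 0.693, 0.007]
ft_force: [5.5, 23.5, 6.1]
opening: 0.0121
finger_force: 41.9
```

>>> carry_out:
  motion:
    - [0.005, 0, 0, 0, 0, 0]
    - [0.005, 0, 0, 0, 0, 0]
    - [0, 0, 0, 0, 0, 0]
    - [0, 0, 0, 0, 0, 0]
    - [0, 0, 0, 0, 0, 0]
    - [0, 0, -0.03, 0, 0, 0]
    - [0, 0, -0.04, 0, 0, 0]
    - [0, 0, -0.04, 0, 0, 0]
    - [0, 0, -0.04, 0, 0, 0]
    - [0, 0, -0.03, 0, 0, 0]
    - [0, 0, 0, 0, 0, 0]
  fingers: 60

```text
time: 6.75
tcp_pos: [0.566, -0.0436, 0.2347]
tool_rot: [0.004, 0.719, 0.695, 0.003]
ft_force: [-0.3, 0.6, 0.8]
opening: 0.0515
finger_force: 0.0
```

```bash
python3 to.py .575 .12 .22 -.036
python3 - <<'E'
from h import *
s=snap('wrist','w2.pkl'); cv2.imwrite('pics/w2.png',s['color'][:,:,::-1]); print(s['xyz'],rot(s).round(3))
s=snap('top','t2.pkl')
E
```

```text
rot [0.0099 0.0018 0.0014] shift after rot [0.1638 0.0031 0.0147] t 6.75 tcp [ 0.566  -0.0436  0.2347] q [-0.2   0.26  1.52 -0.    1.36 -0.16] F [-0.3  0.6  0.8] open 0.0515 0.0
[0.56815077 0.03011924 0.37882711] [[ 0.999 -0.035 -0.   ]
 [-0.034 -0.956 -0.292]
 [ 0.01   0.292 -0.956]]
```

View pics/w2.png

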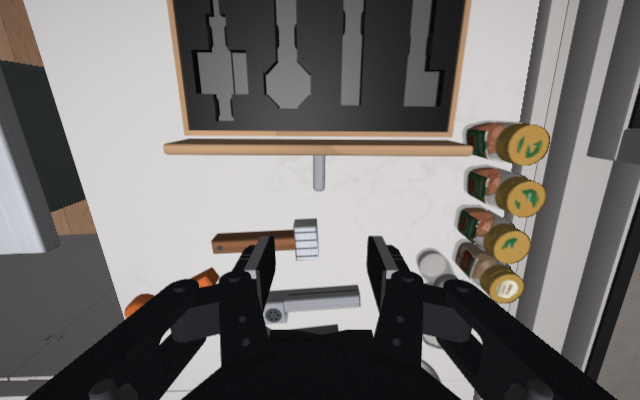

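>>> carry_out:
  motion:
    - [0.04, 0, 0, 0, 0, 0]
    - [0.04, 0, 0, 0, 0, 0]
    - [0.03, 0, 0, 0, 0, 0]
    - [0, 0, 0, 0, 0, 0]
    - [0, 0, 0, 0, 0, 0]

```text
time: 7.35
tcp_pos: [0.5661, 0.0675, 0.2278]
tool_rot: [-0.001, 0.719, 0.695, -0.002]
ft_force: [0.0, 0.1, -1.0]
opening: 0.0512
finger_force: 0.0
```

```bash
python3 to.py .501 -.144 .22 -1.56
python3 - <<'E'
from h import *
s=snap('wrist','w3.pkl'); cv2.imwrite('pics/w3.png',cv2.resize(s['color'][60:330,130:530,::-1],None,fx=2,fy=2,interpolation=2)); print(s['xyz'])
s=pickle.load(open('t2.pkl','rb')); crop(s,220,100,420,250,4,'t2.png')
E
```

```text
rot [-0.0021  0.0034  1.5274] shift after rot [-0.0674  0.2108  0.0078] t 7.35 tcp [0.5661 0.0675 0.2278] q [-0.    0.27  1.52 -0.    1.36  0.03] F [ 0.   0.1 -1. ] open 0.0512 0.0
[0.57003643 0.14098735 0.3720186 ]
```

View pics/w3.png

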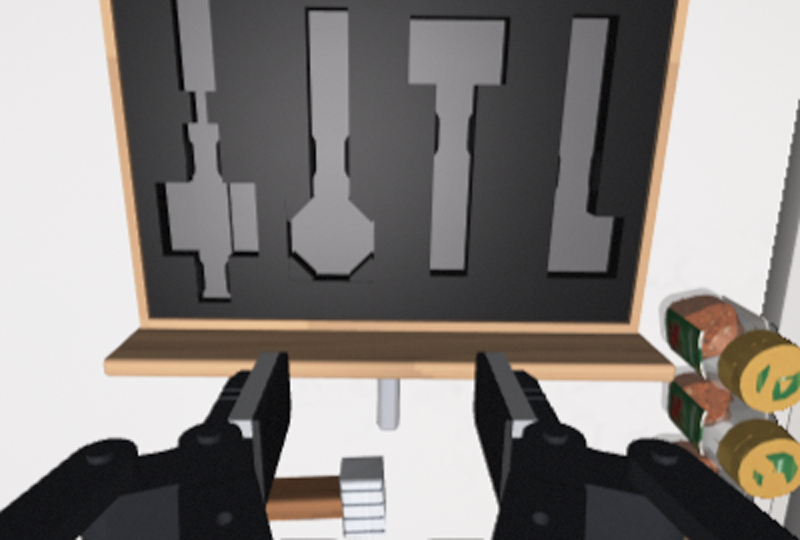

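View pics/t2.png

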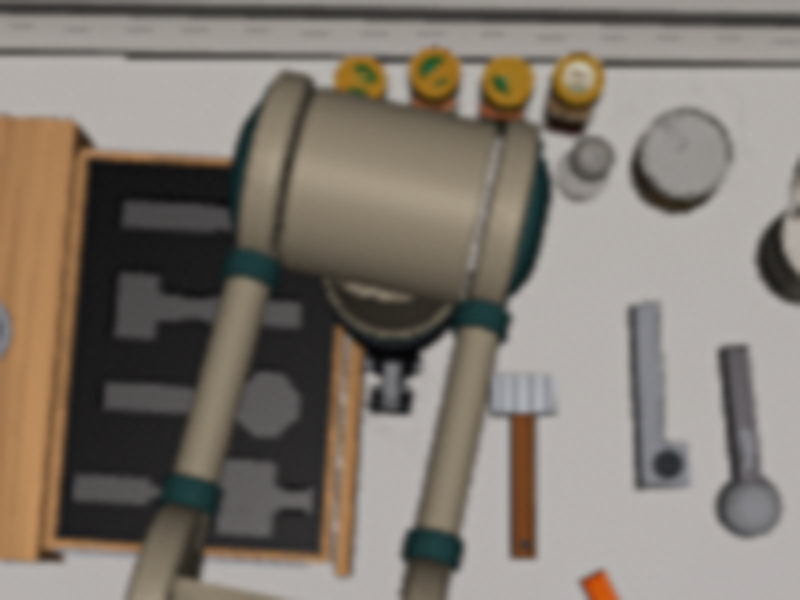

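Run:
```python
from h import *
s=pickle.load(open('w3.pkl','rb'))
f=lambda p,z:un(s,*c4(130,60,p,2),z)
th=1.535; ex=np.array([np.cos(th),np.sin(th)]); ey=np.array([-np.sin(th),np.cos(th)])
def loc(p,z): q=f(p,z)[:2]; return np.array([q@ex,q@ey]).round(4)  # chest-aligned coords
F,T=.02,.036
for n,L in {'mallet':[('hl',(431,265),T),('hr',(466,265),F),('hl2',(436,100),T),('hr2',(473,100),F),('HL',(410,50),T),('HR',(503,50),F),('end',(448,270),F),('head',(457,19),F),('headT',(457,19),T),('necktop',(425,84),T)],
 'press':[('hl',(548,265),T),('hl2',(571,40),T),('hr2',(606,40),F),('HR',(612,240),F),('end',(590,17),F),('head',(580,270),F)],
 'scoop':[('hl2',(308,40),F),('hr2',(348,40),T),('HL',(291,235),F),('HR',(374,235),T),('end',(328,11),F),('head',(333,274),F)],
 'frame':[('l',(148,318),T),('r',(632,322),T),('l2',(112,10),T),('r2',(674,10),T),('tab',(388,380),.06),('tabend',(388,429),.06)]}.items():
  print(n,[(a,loc(p,z).tolist()) for a,p,z in L])
print('tcp',s['xyz'])
```

```text
mallet [('hl', [0.0643, -0.5948]), ('hr', [0.0598, -0.6192]), ('hl2', [0.1632, -0.5947]), ('hr2', [0.1634, -0.6185]), ('HL', [0.19, -0.5792]), ('HR', [0.1915, -0.6346]), ('end', [0.0563, -0.6075]), ('head', [0.2082, -0.6069]), ('headT', [0.2061, -0.6049]), ('necktop', [0.1719, -0.5881])]
press [('hl', [0.0647, -0.6681]), ('hl2', [0.1955, -0.6691]), ('hr2', [0.1972, -0.6945]), ('HR', [0.0771, -0.7129]), ('end', [0.2095, -0.6838]), ('head', [0.0567, -0.6944])]
scoop [('hl2', [0.1966, -0.52]), ('hr2', [0.195, -0.5445]), ('HL', [0.0794, -0.505]), ('HR', [0.0834, -0.559]), ('end', [0.2122, -0.5321]), ('head', [0.0531, -0.5316])]
frame [('l', [0.0277, -0.4127]), ('r', [0.0266, -0.7259]), ('l2', [0.2099, -0.4143]), ('r2', [0.211, -0.7241]), ('tab', [-0.0033, -0.5681]), ('tabend', [-0.0381, -0.5684])]
tcp [0.57003643 0.14098735 0.3720186 ]
```

>>> carry_out:
  motion:
    - [0, 0, 0, 0, 0, 0.139]
    - [0, 0, 0, 0, 0, 0.139]
    - [0, 0, 0, 0, 0, 0.139]
    - [0, 0, 0, 0, 0, 0.139]
    - [0, 0, 0, 0, 0, 0.139]
    - [0, 0, 0, 0, 0, 0.139]
    - [0, 0, 0, 0, 0, 0.139]
    - [0, 0, 0, 0, 0, 0.139]
    - [0, 0, 0, 0, 0, 0.139]
    - [0, 0, 0, 0, 0, 0.139]
    - [0, 0, 0, 0, 0, 0.137]

```text
time: 8.5
tcp_pos: [0.5668, 0.0657, 0.2289]
tool_rot: [0.0, 1.0, 0.001, -0.001]
ft_force: [-1.2, 0.1, 0.1]
opening: 0.0515
finger_force: 0.0
```

>>> carry_out:
  motion:
    - [-0.02, 0.04, 0, 0, 0, 0]
    - [-0.02, 0.04, 0, 0, 0, 0]
    - [-0.02, 0.04, 0, 0, 0, 0]
    - [-0.02, 0.04, 0, 0, 0, 0]
    - [-0.02, 0.04, 0, 0, 0, 0]
    - [-0.02, 0.04, 0, 0, 0, 0]
    - [-0.02, 0.04, 0, 0, 0, 0]
    - [-0.016, 0.02, 0, 0, 0, 0]
    - [0, 0, 0, 0, 0, 0]
    - [0, 0, 0, 0, 0, 0]

```text
time: 9.5
tcp_pos: [0.4131, -0.2349, 0.2292]
tool_rot: [-0.0, 1.0, 0.003, -0.0]
ft_force: [0.6, 0.3, 0.7]
opening: 0.0513
finger_force: 0.0
```

```bash
python3 to.py .501 -.144 .22 -1.56
python3 - <<'E'
from h import *
s=snap('wrist','w4.pkl'); print(s['xyz'])
print(pj(s,[[.501,-.144,.03],[.51,-.32,.03],[.538,-.245,.03]]))
cv2.imwrite('pics/w4.png',cv2.resize(s['color'][0:300,140:540,::-1],None,fx=2,fy=2,interpolation=2))
E
```

```text
rot [-0.001   0.0004 -0.0044] shift after rot [ 0.0888 -0.0899  0.0092] t 9.5 tcp [ 0.4131 -0.2349  0.2292] q [-0.66  0.13  1.7   0.    1.31  0.9 ] F [0.6 0.3 0.7] open 0.0513 0.0
[ 0.48809027 -0.2350209   0.37344672]
[[242.96006177  99.39810018]
 [394.52126953  92.35156014]
 [330.13322256  65.39429055]]
```

View pics/w4.png

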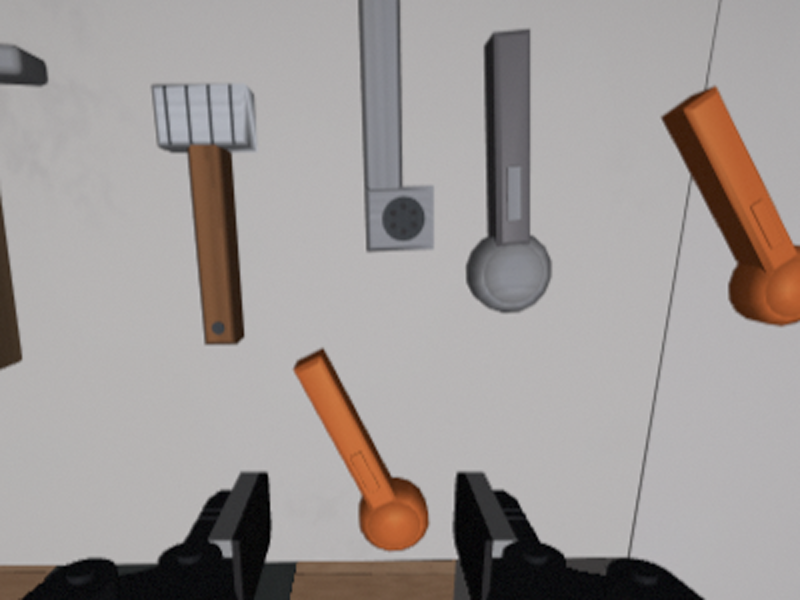

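```bash
cat > pk.py <<'E'
import numpy as np
th=1.535; ex=np.array([np.cos(th),np.sin(th)]); ey=np.array([-np.sin(th),np.cos(th)])
for n,a,b in(('scoop',.130,-.5315),('mallet',.1437,-.6065),('press',.1226,-.6815)): print(n,(a*ex+b*ey).round(4))
E
python3 pk.py
python3 - <<'E'
from h import *
s=pickle.load(open('w4.pkl','rb'))
f=lambda p,z:un(s,*c4(140,0,p,2),z)
print('mallet',fit([(.03,0),(-.085,0),(.062,0)],[f((204.5,147),.03),f((220,343),.03),f((197,85),.032)]))
print('press',fit([(.064,-.011),(.064,.029),(.028,.029)],[f((367,250),.032),f((433,247),.032),f((433,187),.032)]), [f(p,.03)[:2].round(4).tolist() for p in((361,10),(400,10),(366,180),(401,180))])
print('scoop',fit([(-.08,0),(.03,0)],[f((513.5,31),.03),f((513,242),.03)]),f((509,272),.03),f((509,272),.015))
E
python3 to.py .501 -.144 .13 -1.56
```

```text
scoop [0.5358 0.1109]
mallet [0.6113 0.1219]
press [0.6855 0.0981]
mallet (array([ 0.49936773, -0.14501973]), np.float64(0.015826241298435007), np.float64(0.0014019368995301235))
press (array([ 0.53702367, -0.24596697]), np.float64(-3.106110631697259), np.float64(0.0014905507775099143)) [[0.5971, -0.2334], [0.5972, -0.2542], [0.5122, -0.2369], [0.5124, -0.2571]]
scoop (array([ 0.50817386, -0.32223189]), np.float64(-3.058147452053672), np.float64(1.4960677606846995e-05)) [ 0.46077774 -0.32382119  0.03      ] [ 0.45958487 -0.32769953  0.015     ]
rot [-0.001   0.0002 -0.0027] shift after rot [ 0.0883 -0.0893  0.0992] t 9.55 tcp [ 0.4136 -0.2342  0.2292] q [-0.66  0.13  1.7   0.    1.31  0.9 ] F [-0.8  0.5 -0.5] open 0.0516 0.0
```

>>> carry_out:
  motion:
    - [0.0218, -0.0222, 0, 0, 0, -0.006]
    - [0.0218, -0.0222, 0, 0, 0, 0]
    - [0.0218, -0.0222, 0, 0, 0, 0]
    - [0.0219, -0.0221, 0.02, 0, 0, 0]
    - [0, 0, 0.04, 0, 0, 0]
    - [0, 0, 0.04, 0, 0, 0]
    - [0, 0, 0.03, 0, 0, 0]
    - [0, 0, 0, 0, 0, 0]
    - [0, 0, 0, 0, 0, 0]

```text
time: 10.45
tcp_pos: [0.5005, -0.1434, 0.0998]
tool_rot: [-0.0, 1.0, 0.009, -0.0]
ft_force: [0.3, -0.4, -0.2]
opening: 0.0512
finger_force: 0.0
```

```bash
python3 to.py .500 -.1446 .036 -1.557
python3 - <<'E'
from h import *
s=snap('wrist','w5.pkl'); print(s['xyz'])
cv2.imwrite('pics/w5.png',s['color'][:,:,::-1])
E
```

```text
rot [-0.0004  0.0003  0.0033] shift after rot [-0.0005  0.0012  0.0638] t 10.45 tcp [ 0.5005 -0.1434  0.0998] q [-0.41  0.3   1.82  0.    1.02  1.14] F [ 0.3 -0.4 -0.2] open 0.0512 0.0
[ 0.57545628 -0.14262308  0.24405512]
```

View pics/w5.png

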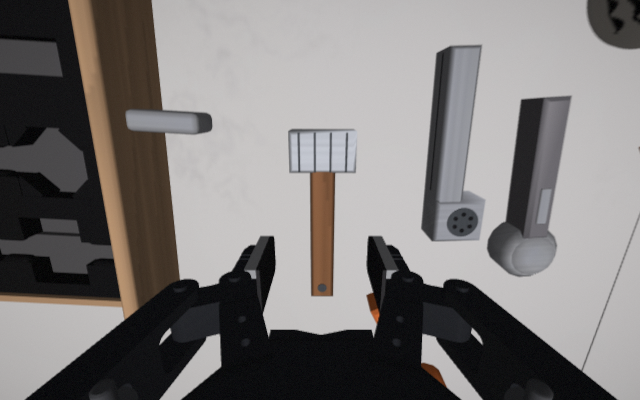

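Run:
```python
from h import *
s=pickle.load(open('w5.pkl','rb'))
print(fit([(.03,0),(-.085,0)],[un(s,323,172.5,.03),un(s,321.5,296,.03)]))
```

```text
(array([ 0.5007105 , -0.14543108]), np.float64(0.00856256897748976), np.float64(0.0008309635958054992))
```

>>> carry_out:
  motion:
    - [0, 0, 0.03, 0, 0, 0]
    - [0, 0, 0.033, 0, 0, 0]
    - [0, 0, 0, 0, 0, 0]
    - [0, 0, 0, 0, 0, 0]

```text
time: 10.9
tcp_pos: [0.5012, -0.1445, 0.0381]
tool_rot: [0.0, 1.0, 0.008, 0.001]
ft_force: [0.2, -1.2, 0.2]
opening: 0.0513
finger_force: 0.0
```

>>> carry_out:
  motion:
    - [0, 0, 0, 0, 0, 0]
    - [0, 0, 0, 0, 0, 0]
    - [0, 0, 0, 0, 0, 0]
    - [0, 0, 0, 0, 0, 0]
    - [0, 0, 0, 0, 0, 0]
  fingers: 0
  force: 60

```text
time: 11.4
tcp_pos: [0.5002, -0.1442, 0.0369]
tool_rot: [0.0, 1.0, 0.008, 0.0]
ft_force: [-1.6, -0.2, -0.3]
opening: 0.0001
finger_force: 0.0
```

>>> carry_out:
  motion:
    - [0, 0, -0.03, 0, 0, 0]
    - [0, 0, -0.033, 0, 0, 0]
    - [0, 0, 0, 0, 0, 0]
    - [0, 0, 0, 0, 0, 0]
    - [0, 0, 0, 0, 0, 0]
  fingers: 60

```text
time: 11.9
tcp_pos: [0.4991, -0.1437, 0.0987]
tool_rot: [-0.0, 1.0, 0.008, -0.001]
ft_force: [0.3, 0.2, 0.1]
opening: 0.0511
finger_force: 0.0
```

```bash
python3 to.py .5 -.145 .036 -1.557
python3 - <<'E'
from h import *
s0=pickle.load(open('w5.pkl','rb'));s=snap('wrist','w6.pkl')
d=np.abs(s0['color'].astype(int)-s['color']).sum(2)
print((d>60).sum(), np.argwhere(d>60)[:5], s['xyz'])
for q in(s0,s):
    h=cv2.cvtColor(q['color'],cv2.COLOR_RGB2HSV); m=(h[...,0]>5)&(h[...,0]<14)&(h[...,1]>130)&(h[...,2]<180); m[:,:250]=0; m[:,370:]=0
    p=np.argwhere(m); print(len(p),p.min(0),p.max(0),p.mean(0))
E
```

```text
rot [-0.001   0.0019  0.002 ] shift after rot [0.0009 0.0013 0.0627] t 11.9 tcp [ 0.4991 -0.1437  0.0987] q [-0.41  0.3   1.82  0.    1.02  1.14] F [0.3 0.2 0.1] open 0.0511 0.0
7872 [[ 0 65]
 [ 0 66]
 [ 0 67]
 [ 0 68]
 [ 0 86]] [ 0.57430186 -0.14315971  0.24286238]
2313 [173 311] [303 369] [232.92304367 322.58927799]
2417 [172 310] [304 369] [232.19900703 322.08191974]
```

>>> carry_out:
  motion:
    - [0.001, 0.001, 0.03, 0, 0, 0]
    - [0, 0, 0.03, 0, 0, 0]
    - [0, 0, 0.01, 0, 0, 0]
    - [0, 0, 0.005, 0, 0, 0]
    - [0, 0, 0, 0, 0, 0]
    - [0, 0, 0, 0, 0, 0]

```text
time: 12.55
tcp_pos: [0.5018, -0.1454, 0.0253]
tool_rot: [0.0, 1.0, 0.008, 0.001]
ft_force: [0.8, -0.4, 0.1]
opening: 0.0511
finger_force: 0.0
```

>>> carry_out:
  motion:
    - [0, 0, 0, 0, 0, 0]
    - [0, 0, 0, 0, 0, 0]
    - [0, 0, 0, 0, 0, 0]
    - [0, 0, 0, 0, 0, 0]
    - [0, 0, 0, 0, 0, 0]
  fingers: 0

```text
time: 13.05
tcp_pos: [0.5035, -0.1458, 0.0283]
tool_rot: [0.001, 1.0, 0.008, 0.003]
ft_force: [-2.2, 0.8, 20.6]
opening: 0.0001
finger_force: 10.2
```

>>> carry_out:
  motion:
    - [0, 0, -0.005, 0, 0, 0]
    - [0, 0, 0, 0, 0, 0]
    - [0, 0, 0, 0, 0, 0]
    - [0, 0, 0.005, 0, 0, 0]
    - [0, 0, 0.004, 0, 0, 0]
    - [0, 0, 0.004, 0, 0, 0]
    - [0, 0, 0, 0, 0, 0]
    - [0, 0, 0, 0, 0, 0]
  fingers: 60

```text
time: 13.85
tcp_pos: [0.5009, -0.145, 0.0162]
tool_rot: [-0.0, 1.0, 0.008, -0.0]
ft_force: [0.1, 0.2, 0.4]
opening: 0.0511
finger_force: 0.0
```

```bash
python3 to.py .5007 -.1454 .012 -1.562
python3 - <<'E'
from h import *
s=snap('wrist','w7.pkl'); print(s['xyz'],s['camera_matrix'][:2,2]);cv2.imwrite('pics/w7.png',s['color'][:,:,::-1])
E
```

```text
rot [-0.0004  0.0007  0.007 ] shift after rot [-0.0002  0.0004  0.0042] t 13.85 tcp [ 0.5009 -0.145   0.0162] q [-0.42  0.41  1.91  0.    0.82  1.14] F [0.1 0.2 0.4] open 0.0511 0.0
[ 0.57586428 -0.14437621  0.16041018] [320.66890523 196.03136022]
```

View pics/w7.png

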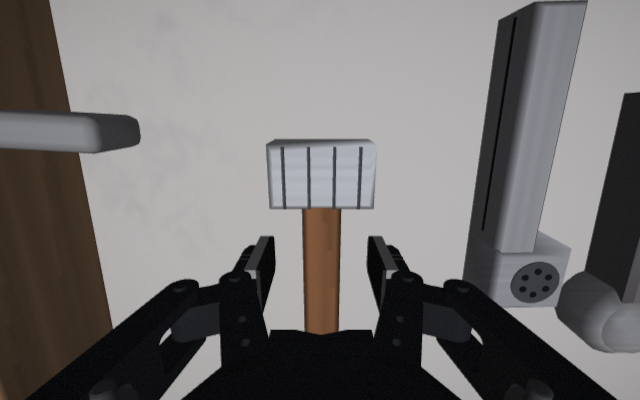

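>>> carry_out:
  motion:
    - [0, 0, 0.003, 0, 0, 0]
    - [0, 0, 0, 0, 0, 0]
    - [0, 0, 0, 0, 0, 0]
    - [0, 0, 0, 0, 0, 0]
    - [0, 0, 0, 0, 0, 0]
    - [0, 0, 0, 0, 0, 0]
    - [0, 0, 0, 0, 0, 0]
  fingers: 0

```text
time: 14.6
tcp_pos: [0.501, -0.1451, 0.0137]
tool_rot: [-0.0, 1.0, 0.008, 0.0]
ft_force: [0.9, -0.3, 1.0]
opening: 0.0183
finger_force: 60.5
```

>>> carry_out:
  motion:
    - [0, 0, -0.02, 0, 0, 0]
    - [0, 0, -0.04, 0, 0, 0]
    - [0, 0, -0.04, 0, 0, 0]
    - [0, 0, -0.04, 0, 0, 0]
    - [0, 0, -0.03, 0, 0, 0]
    - [0, 0, 0, 0, 0, 0]

```text
time: 15.2
tcp_pos: [0.5038, -0.1463, 0.188]
tool_rot: [0.002, 1.0, 0.008, 0.004]
ft_force: [1.1, -0.6, -1.3]
opening: 0.0184
finger_force: 60.3
```

>>> carry_out:
  motion:
    - [0, 0, 0, 0, 0, -0.138]
    - [0, 0, 0, 0, 0, -0.138]
    - [0, 0, 0, 0, 0, -0.138]
    - [0, 0, 0, 0, 0, -0.138]
    - [0, 0, 0, 0, 0, -0.138]
    - [0, 0, 0, 0, 0, -0.138]
    - [0, 0, 0, 0, 0, -0.138]
    - [0, 0, 0, 0, 0, -0.138]
    - [0, 0, 0, 0, 0, -0.138]
    - [0, 0, 0, 0, 0, -0.138]
    - [0, 0, 0, 0, 0, -0.138]
    - [0, 0, 0, 0, 0, 0]

```text
time: 16.4
tcp_pos: [0.5001, -0.1447, 0.1818]
tool_rot: [-0.001, 0.72, 0.694, -0.001]
ft_force: [0.1, 0.2, -1.6]
opening: 0.0183
finger_force: 60.2
```

```bash
python3 to.py .6113 .1219 .13 -.036
```

```text
rot [-0.0029 -0.0012 -0.0013] shift after rot [0.2705 0.1015 0.0518] t 16.4 tcp [ 0.5001 -0.1447  0.1818] q [-0.42  0.23  1.69  0.    1.22 -0.38] F [ 0.1  0.2 -1.6] open 0.0183 60.22251293063164
```

>>> carry_out:
  motion:
    - [0.0386, 0.0145, 0, 0, 0, 0]
    - [0.0386, 0.0145, 0, 0, 0, 0]
    - [0.0386, 0.0145, 0, 0, 0, 0]
    - [0.0386, 0.0145, 0, 0, 0, 0]
    - [0.0386, 0.0145, 0, 0, 0, 0]
    - [0.0386, 0.0145, 0, 0, 0, 0]
    - [0.0389, 0.0145, 0, 0, 0, 0]
    - [0, 0, 0.04, 0, 0, 0]
    - [0, 0, 0.04, 0, 0, 0]
    - [0, 0, 0, 0, 0, 0]
    - [0, 0, 0, 0, 0, 0]

```text
time: 17.5
tcp_pos: [0.6119, 0.1214, 0.1027]
tool_rot: [-0.001, 0.721, 0.693, -0.001]
ft_force: [1.0, 0.3, -0.4]
opening: 0.0186
finger_force: 60.2
```

```bash
python3 to.py .6113 .1219 .055 -.036;  python3 - <<'E'
from h import *
s=snap('wrist','w8.pkl'); print(s['xyz']);cv2.imwrite('pics/w8.png',s['color'][:,:,::-1])
E
```

```text
rot [-0.0026  0.0002 -0.0027] shift after rot [ 0.0005 -0.0006  0.0477] t 17.5 tcp [0.6119 0.1214 0.1027] q [0.08 0.44 1.58 0.   1.12 0.12] F [ 1.   0.3 -0.4] open 0.0186 60.15158850699663
[0.6161073  0.19473702 0.2469894 ]
```

View pics/w8.png

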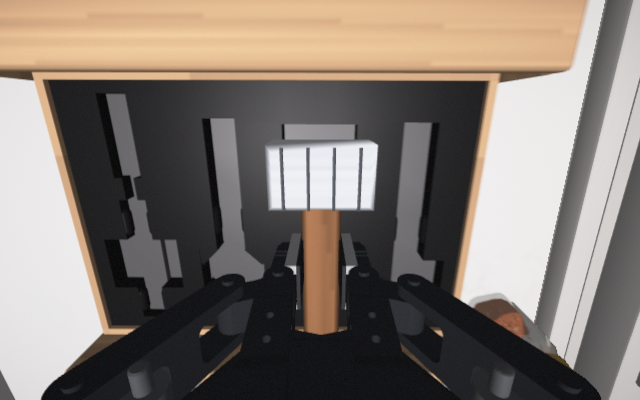

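Run:
```python
from h import *
s=pickle.load(open('w8.pkl','rb'))
th=1.535;ex=np.array([np.cos(th),np.sin(th)]);ey=np.array([-np.sin(th),np.cos(th)])
o=np.array([.6113,.1219])
for z in(.02,.036): print(z,[pj(s,[*(o+.0638*ex+y*ey),z])[0].round(1).tolist() for y in(.0278,-.0278)])
# mallet in hand, TCP (.6119,.1214), underside .089
o2=np.array([.6119,.1214]);zz=.1027-.0137
print([pj(s,[*(o2+x*ex+y*ey),zz+h])[0].round(1).tolist() for x,y,h in((.062,.026,.032),(.062,-.026,.032),(.03,.026,.032),(.03,-.026,.032),(.03,.01,.03),(.03,-.01,.03))])
g=cv2.cvtColor(s['color'],cv2.COLOR_RGB2GRAY).astype(int)
print(g[128,274:294],g[128,346:366]);print(g[116:132,320])
print(g[180,258:276],g[180,368:386]);print(g[134:150,320],g[200:216,320])
```

```text
0.02 [[283.4, 123.8], [353.9, 123.6]]
0.036 [[280.6, 124.7], [356.3, 124.5]]
[[259.4, 138.5], [376.4, 138.3], [263.8, 206.6], [372.6, 206.5], [297.6, 205.2], [338.9, 205.2]]
[ 94  94  92  95  94  94  95  70  32  25  98 149 155 156 155 154 153 154
 153 155] [142 140 140 141 140 141 141 142 115  58  33  55  73  75  76  74  73  74
  71  72]
[ 88  89  88  92  89  90  91  93 123 146 146 147 147 147 147 146]
[ 78  78  77  76  79  78  78  80  95 131 164 191 218 234 237 237 237 237] [236 237 237 237 239 232 213 161  84  57  56  57  56  56  55  57  53  53]
[150 148 149 149 147 130  99 103 116 140 163 184 202 220 232 236] [236 236 236 237 238 238 237 227 188 152 128 128 129 128 128 128]
```

>>> carry_out:
  motion:
    - [0.001, -0.0016, 0.02, 0, 0, 0]
    - [0, 0, 0.02, 0, 0, 0]
    - [0, 0, 0.006, 0, 0, 0]
    - [0, 0, 0, 0, 0, 0]
    - [0, 0, 0, 0, 0, 0]

```text
time: 18.05
tcp_pos: [0.6124, 0.1224, 0.0594]
tool_rot: [0.001, 0.72, 0.694, 0.001]
ft_force: [0.2, -0.7, -0.9]
opening: 0.0181
finger_force: 60.2
```

```bash
python3 to.py .6113 .1219 .0337 -.036;  python3 - <<'E'
from h import *
s=snap('wrist','w9.pkl'); print(s['xyz'])
g=cv2.cvtColor(s['color'],cv2.COLOR_RGB2GRAY).astype(int)
th=1.535;ex=np.array([np.cos(th),np.sin(th)]);ey=np.array([-np.sin(th),np.cos(th)]);o=np.array([.6113,.1219])
zz=.042
print([pj(s,[*(o+x*ex+y*ey),zz+h])[0].round(1).tolist() for x,y,h in((.062,.026,.032),(.062,-.026,.032),(.03,.026,.032),(.03,-.026,.032),(.03,.01,.03),(.03,-.01,.03))])
for z in(.02,.036): print(z,[pj(s,[*(o+.0638*ex+y*ey),z])[0].round(1).tolist() for y in(.0278,-.0278)])
print(g[180,254:280],g[180,365:386]);print(g[100:150,320],g[200:216,320]);print(g[230,290:350])
print(g[120,250:300],g[120,340:390])
E
```

```text
rot [ 0.0033 -0.0005 -0.0017] shift after rot [-0.0006 -0.001   0.0257] t 18.05 tcp [0.6124 0.1224 0.0594] q [0.09 0.48 1.64 0.   1.02 0.12] F [ 0.2 -0.7 -0.9] open 0.0181 60.214427411556244
[0.61566531 0.19573832 0.2037565 ]
[[259.2, 139.1], [372.7, 139.0], [263.4, 205.3], [369.2, 205.1], [296.3, 204.0], [336.4, 203.9]]
0.02 [[273.7, 128.4], [360.3, 128.3]]
0.036 [[269.4, 129.9], [364.1, 129.8]]
[ 75  78  78  79  78  78  79  80  80  79  80  80  94 132 163 192 219 235
 237 236 237 237 238 237 237 237] [237 237 237 237 237 238 238 239 230 212 160  81  56  55  55  54  53  54
  52  54  53]
[ 84  83  85  85  86  86  86  85  86  85  87  87  87  86  87  88  87  87
  88  88  86  88  89  88  88  88  90  91  90 117 139 140 141 141 142 141
 141 142 142 125 101 102 116 141 163 184 203 220 232 236] [237 236 237 237 238 238 238 227 188 152 127 128 128 128 127 128]
[ 57  57  56  58  57  58  59  57  48  28  24  37  68  85  99 112 127 135
 138 139 139 137 138 136 137 135 136 135 133 133 131 131 126 126 125 122
 118 118 114 114 115 118 120 121 123 120 110  96  81  66  52  52  51  51
  50  52  50  51  51  49]
[83 84 85 85 86 86 85 87 86 88 88 88 88 89 90 91 90 91 89 92 91 93 93 92
 93 94 93 92 93 94 93 94 93 92 92 92 93 93 92 91 91 92 92 91 90 90 91 90
 90 91] [84 84 84 82 82 81 80 82 79 80 78 79 77 78 75 77 77 74 75 75 75 73 74 73
 72 71 73 71 70 70 68 67 68 68 68 66 66 65 64 64 64 65 64 64 64 63 62 61
 61 59]
```

Run:
```python
from h import *
s=pickle.load(open('w9.pkl','rb'))
g=cv2.cvtColor(s['color'],cv2.COLOR_RGB2GRAY).astype(int)
print(g[133,262:285],g[133,350:372])
```

```text
[ 90  91  92  92  92  91  91  78  33  12   9  13 138 150 150 149 149 149
 148 149 149 148 148] [135 134 136 134 134 134 134 134 135 134  69  20  14  11  59  68  70  70
  70  68  68  66]
```

>>> carry_out:
  motion:
    - [0, 0, 0, 0, 0, 0]
    - [0, 0, 0, 0, 0, 0]
    - [0, 0, 0, 0, 0, 0]
    - [0, 0, 0, 0, 0, 0]
    - [0, 0, 0, 0, 0, 0]

```text
time: 18.6
tcp_pos: [0.6109, 0.1226, 0.0576]
tool_rot: [-0.0, 0.72, 0.694, 0.0]
ft_force: [-0.0, -0.1, -1.9]
opening: 0.018
finger_force: 60.2
```

```bash
cat > pm.py <<'E'
from h import *
from rig import bot
for i in range(3):
    s=bot.snapshot('wrist'); g=cv2.cvtColor(s['color'],cv2.COLOR_RGB2GRAY).astype(int)
    print(bot.observe()['tcp_pos'].round(4),s['xyz'].round(4),g[133,262:285],g[133,350:372])
E
python3 pm.py
```

```text
[0.6109 0.1225 0.0576] [0.6147 0.1959 0.2019] [ 90  90  91  93  90  92  93  92  93  78  28  10  12   8 124 147 150 149
 150 149 149 148 148] [134 135 134 134 134 135 134 133 133 132 133 133 133  68  21  12  14  51
  68  69  69  67]
[0.6109 0.1225 0.0575] [0.6147 0.1959 0.2019] [ 90  90  91  91  92  91  93  92  95  77  33   9  14  12 125 147 149 149
 150 150 148 149 149] [135 135 135 133 135 134 134 133 132 133 131 133 133  68  23  14  11  51
  68  67  68  68]
[0.6109 0.1225 0.0575] [0.6147 0.1959 0.2019] [ 90  91  91  90  91  92  92  91  92  78  31  10  11  13 125 148 150 149
 149 149 149 148 148] [135 134 133 135 134 134 134 134 134 133 134 135 133  69  21  10  14  51
  66  68  68  68]
```

>>> carry_out:
  motion:
    - [0.0008, -0.001, 0, 0, 0, 0]
    - [0, 0, 0.004, 0, 0, 0]
    - [0, 0, 0.004, 0, 0, 0]
    - [0, 0, 0.003, 0, 0, 0]
    - [0, 0, 0, 0, 0, 0]
    - [0, 0, 0, 0, 0, 0]
    - [0, 0, 0, 0, 0, 0]
    - [0, 0, 0, 0, 0, 0]

```text
time: 19.55
tcp_pos: [0.6099, 0.1235, 0.0467]
tool_rot: [-0.0, 0.72, 0.694, 0.0]
ft_force: [-0.2, 1.9, -1.4]
opening: 0.0184
finger_force: 60.2
```

>>> carry_out:
  motion:
    - [0, 0, 0.003, 0, 0, 0]
    - [0, 0, 0.003, 0, 0, 0]
    - [0, 0, 0, 0, 0, 0]
    - [0, 0, 0, 0, 0, 0]
    - [0, 0, 0, 0, 0, 0]
    - [0, 0, 0, 0, 0, 0]

```text
time: 20.15
tcp_pos: [0.6099, 0.1236, 0.0406]
tool_rot: [-0.0, 0.72, 0.694, 0.0]
ft_force: [-1.0, 2.5, 0.4]
opening: 0.0186
finger_force: 60.5
```

>>> carry_out:
  motion:
    - [0, 0, 0.003, 0, 0, 0]
    - [0, 0, 0.003, 0, 0, 0]
    - [0, 0, 0.002, 0, 0, 0]
    - [0, 0, 0, 0, 0, 0]
    - [0, 0, 0, 0, 0, 0]
    - [0, 0, 0, 0, 0, 0]
    - [0, 0, 0, 0, 0, 0]
    - [0, 0, 0, 0, 0, 0]

```text
time: 20.95
tcp_pos: [0.6101, 0.1236, 0.0346]
tool_rot: [0.0, 0.72, 0.694, 0.001]
ft_force: [-4.1, 2.2, 14.1]
opening: 0.018
finger_force: 70.7
```

>>> carry_out:
  motion:
    - [0, 0, 0.002, 0, 0, 0]
    - [0, 0, 0.001, 0, 0, 0]
    - [0, 0, 0, 0, 0, 0]
    - [0, 0, 0, 0, 0, 0]
    - [0, 0, 0, 0, 0, 0]

```text
time: 21.45
tcp_pos: [0.6102, 0.1235, 0.0345]
tool_rot: [0.001, 0.72, 0.694, 0.001]
ft_force: [-7.9, 1.2, 29.2]
opening: 0.0184
finger_force: 77.5
```

>>> carry_out:
  motion:
    - [0, 0, -0.004, 0, 0, 0]
    - [0, 0, 0, 0, 0, 0]
    - [0, 0, 0, 0, 0, 0]
    - [0, 0, 0, 0, 0, 0]
    - [0, 0, -0.03, 0, 0, 0]
    - [0, 0, -0.04, 0, 0, 0]
    - [0, 0, -0.04, 0, 0, 0]
    - [0, 0, -0.03, 0, 0, 0]
    - [0, 0, 0, 0, 0, 0]
    - [0, 0, 0, 0, 0, 0]
    - [0, 0, 0, 0, 0, 0]
    - [0, 0, 0, 0, 0, 0]
  fingers: 35

```text
time: 22.65
tcp_pos: [0.6089, 0.1231, 0.1714]
tool_rot: [-0.001, 0.72, 0.694, -0.002]
ft_force: [0.4, 0.5, -1.2]
opening: 0.0298
finger_force: 0.0
```

```bash
python3 to.py .5 -.235 .18 -1.55;  python3 - <<'E'
from h import *
s=snap('wrist','w10.pkl'); print(s['xyz'])
g=cv2.cvtColor(s['color'],cv2.COLOR_RGB2GRAY).astype(int)
th=1.535;ex=np.array([np.cos(th),np.sin(th)]);ey=np.array([-np.sin(th),np.cos(th)]);o=np.array([.6113,.1219])
P=pj(s,[[*(o+x*ex+y*ey),.02+h] for x,y,h in((.062,.026,.032),(.062,-.026,.032),(.03,.026,.032),(.03,-.026,.032),(.03,.01,.03),(.03,-.01,.03),(-.085,.01,.03),(-.085,-.01,.03))]);print(P.round(1).tolist())
im=s['color'].copy()
for p in P: cv2.circle(im,tuple(np.round(p*16).astype(int)),24,(255,0,0),1,cv2.LINE_AA,4)
cv2.imwrite('pics/w10.png',cv2.resize(im[60:330,200:440,::-1],None,fx=2.2,fy=2.2,interpolation=2))
E
```

```text
rot [-0.0027  0.0034  1.513 ] shift after rot [-0.1163  0.3558 -0.0086] t 22.65 tcp [0.6089 0.1231 0.1714] q [ 0.09  0.38  1.49 -0.    1.27  0.12] F [ 0.4  0.5 -1.2] open 0.0298 0.0
[0.61324183 0.19653182 0.31567241]
[[294.2, 125.8], [350.8, 125.8], [295.2, 160.5], [349.8, 160.5], [312.0, 160.1], [332.9, 160.1], [313.0, 266.1], [331.6, 266.1]]
```

View pics/w10.png

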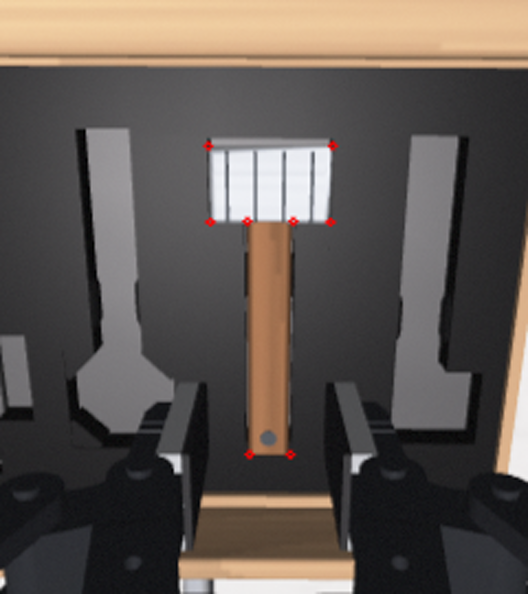

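>>> carry_out:
  motion:
    - [0, 0.001, 0.03, 0, 0, 0]
    - [0, 0, 0.04, 0, 0, 0]
    - [0, 0, 0.04, 0, 0, 0]
    - [0, 0, 0.008, 0, 0, 0]
    - [0, 0, 0, 0, 0, 0]
    - [0, 0, 0, 0, 0, 0]
    - [0, 0, 0, 0, 0, 0]
    - [0, 0, 0.005, 0, 0, 0]
    - [0, 0, 0.003, 0, 0, 0]
    - [0, 0, 0, 0, 0, 0]
    - [0, 0, 0, 0, 0, 0]
  fingers: 0

```text
time: 23.8
tcp_pos: [0.6117, 0.1233, 0.0484]
tool_rot: [0.001, 0.72, 0.694, 0.001]
ft_force: [-0.1, -1.0, 3.1]
opening: -0.0
finger_force: 1.9
```

>>> carry_out:
  motion:
    - [0, 0, -0.03, 0, 0, 0]
    - [0, 0, -0.04, 0, 0, 0]
    - [0, 0, -0.04, 0, 0, 0]
    - [0, 0, -0.025, 0, 0, 0.13]
    - [0, 0, 0, 0, 0, 0.14]
    - [0, 0, 0, 0, 0, 0.14]
    - [0, 0, 0, 0, 0, 0.14]
    - [0, 0, 0, 0, 0, 0.14]
    - [0, 0, 0, 0, 0, 0.14]
    - [0, 0, 0, 0, 0, 0.14]
    - [0, 0, 0, 0, 0, 0.14]
    - [0, 0, 0, 0, 0, 0.14]
  fingers: 60

```text
time: 25.0
tcp_pos: [0.6104, 0.1233, 0.1821]
tool_rot: [-0.0, 0.99, 0.139, -0.001]
ft_force: [-0.9, -0.9, 0.4]
opening: 0.051
finger_force: 0.0
```

>>> carry_out:
  motion:
    - [0, 0, 0, 0, 0, 0.14]
    - [0, 0, 0, 0, 0, 0.11]
    - [0, 0, 0, 0, 0, 0]
    - [0, 0, 0, 0, 0, 0]
    - [0, 0, 0, 0, 0, 0]

```text
time: 25.5
tcp_pos: [0.6108, 0.1233, 0.1825]
tool_rot: [-0.0, 1.0, 0.018, -0.0]
ft_force: [-0.2, 0.1, 0.3]
opening: 0.0512
finger_force: 0.0
```

```bash
python3 to.py .49 -.255 .18 -1.533
```

```text
rot [-0.0001  0.0004 -0.0025] shift after rot [-0.135   0.3735  0.0025] t 25.5 tcp [0.6108 0.1233 0.1825] q [0.09 0.38 1.47 0.   1.29 1.62] F [-0.2  0.1  0.3] open 0.0512 0.0
```

>>> carry_out:
  motion:
    - [-0.015, 0.0415, 0, 0, 0, 0]
    - [-0.015, 0.0415, 0, 0, 0, 0]
    - [-0.015, 0.0415, 0, 0, 0, 0]
    - [-0.015, 0.0415, 0, 0, 0, 0]
    - [-0.015, 0.0415, 0, 0, 0, 0]
    - [-0.015, 0.0415, 0, 0, 0, 0]
    - [-0.015, 0.0415, 0, 0, 0, 0]
    - [-0.015, 0.0415, 0, 0, 0, 0]
    - [-0.015, 0.0415, 0, 0, 0, 0]
    - [0, 0, 0, 0, 0, 0]
    - [0, 0, 0, 0, 0, 0]

```text
time: 26.6
tcp_pos: [0.4883, -0.2553, 0.1825]
tool_rot: [-0.0, 1.0, 0.016, 0.0]
ft_force: [-0.4, 0.4, 0.6]
opening: 0.0512
finger_force: 0.0
```

>>> carry_out:
  motion:
    - [0, 0, 0, 0, 0, 0]
    - [0, 0, 0, 0, 0, 0]
    - [0, 0, 0, 0, 0, 0]
    - [0, 0, 0, 0, 0, 0]
    - [0, 0, 0, 0, 0, 0]

```text
time: 27.1
tcp_pos: [0.4889, -0.254, 0.1826]
tool_rot: [-0.0, 1.0, 0.017, 0.0]
ft_force: [-1.0, 0.3, 0.4]
opening: 0.0511
finger_force: 0.0
```

```bash
python3 to.py .537 -.246 .18 -1.533;  python3 - <<'E'
from h import *
s=snap('wrist','w11.pkl'); print(s['xyz'])
cv2.imwrite('pics/w11.png',cv2.resize(s['color'][0:300,200:600,::-1],None,fx=2,fy=2,interpolation=2))
E
```

```text
rot [-0.     -0.0001 -0.0029] shift after rot [ 0.0484 -0.0061  0.0026] t 27.1 tcp [ 0.4889 -0.254   0.1826] q [-0.61  0.27  1.63  0.    1.24  0.93] F [-1.   0.3  0.4] open 0.0511 0.0
[ 0.56373987 -0.25184533  0.32693446]
```

View pics/w11.png

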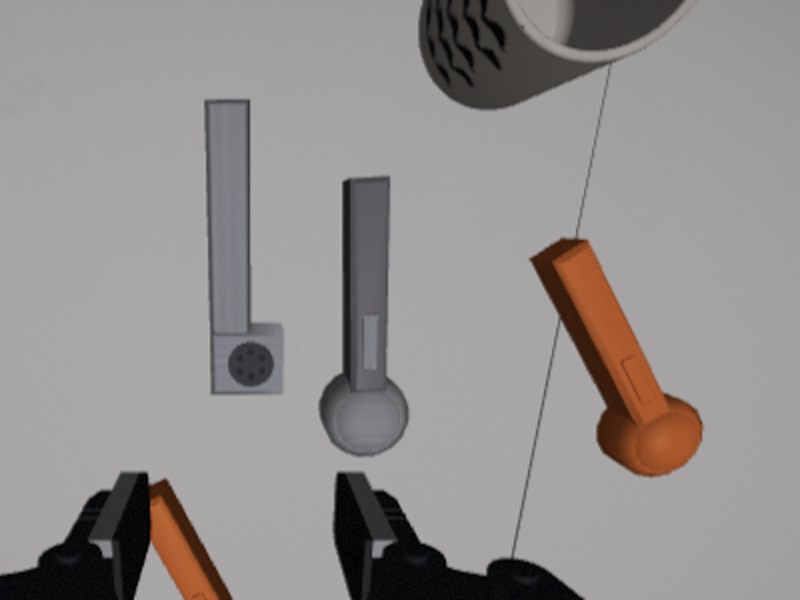

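Run:
```python
from h import *
s=pickle.load(open('w11.pkl','rb'))
f=lambda p,z:un(s,*c4(200,0,p,2),z)
print('press',fit([(.064,-.011),(.064,.029),(.028,.029),(-.085,0)],[f((212,394),.032),f((283,393),.032),f((283,324),.032),f((228,100),.03)]))
print('scoop',fit([(-.08,0),(.03,0)],[f((369.5,179),.03),f((370,389),.03)]),f((364,412),.015)[:2],f((364,412),.03)[:2])
g=cv2.cvtColor(s['color'],cv2.COLOR_RGB2GRAY).astype(int)
print(g[90,296:330]);print(g[150,296:330]);print(g[185:205,318])
```

```text
press (array([ 0.53775894, -0.24623136]), np.float64(-3.0961623999229166), np.float64(0.0024079325460163205))
scoop (array([ 0.50816527, -0.32304246]), np.float64(-3.036953767402706), np.float64(0.0002471475804644574)) [ 0.46001378 -0.32781113] [ 0.46500166 -0.32415817]
[166 165 166 166 165 166 167 100  80 104 126 127 126 126 125 128 130 130
 126 126 125 126 126 127 127 127 119  94  68 155 167 166 166 165]
[169 168 169 169 169 168 168 168 130  81  98 128 130 127 125 124 125 127
 129 128 126 124 126 128 129 130 128 104  73 128 164 169 168 168]
[ 47  53  56  61  62  76 109 130 130 129 117  99 135 168 169 169 167 169
 168 169]
```

>>> carry_out:
  motion:
    - [0.0245, -0.003, 0, 0, 0, -0.005]
    - [0.0245, -0.0029, 0.02, 0, 0, 0]
    - [0, 0, 0.04, 0, 0, 0]
    - [0, 0, 0.04, 0, 0, 0]
    - [0, 0, 0.03, 0, 0, 0]
    - [0, 0, 0, 0, 0, 0]
    - [0, 0, 0, 0, 0, 0]
    - [0, 0, 0, 0, 0, 0]
    - [0, 0, 0, 0, 0, 0]
    - [0, 0, 0, 0, 0, 0]
    - [0, 0, 0, 0, 0, 0]

```text
time: 28.25
tcp_pos: [0.5378, -0.2472, 0.0536]
tool_rot: [0.0, 1.0, 0.019, 0.001]
ft_force: [0.2, -0.2, 0.3]
opening: 0.0514
finger_force: 0.0
```

```bash
python3 to.py .5377 -.2462 .0137 -1.531
```

```text
rot [ 0.001  -0.0016 -0.001 ] shift after rot [-0.0001 -0.001   0.0399] t 28.25 tcp [ 0.5378 -0.2472  0.0536] q [-0.55  0.45  1.72  0.    0.98  0.98] F [ 0.2 -0.2  0.3] open 0.0514 0.0
```

>>> carry_out:
  motion:
    - [0, -0.001, 0.02, 0, 0, 0]
    - [0, 0, 0.02, 0, 0, 0]
    - [0, 0, 0, 0, 0, 0]
    - [0, 0, 0, 0, 0, 0]
    - [0, 0, 0, 0, 0, 0]
    - [0, 0, 0, 0, 0, 0]
    - [0, 0, 0, 0, 0, 0]
    - [0, 0, 0, 0, 0, 0]

```text
time: 29.05
tcp_pos: [0.5376, -0.246, 0.0131]
tool_rot: [0.0, 1.0, 0.019, 0.0]
ft_force: [-0.7, -0.9, -0.2]
opening: 0.0513
finger_force: 0.0
```

>>> carry_out:
  motion:
    - [0, 0, 0, 0, 0, 0]
    - [0, 0, 0, 0, 0, 0]
    - [0, 0, 0, 0, 0, 0]
    - [0, 0, 0, 0, 0, 0]
    - [0, 0, 0, 0, 0, 0]
    - [0, 0, 0, 0, 0, 0]
  fingers: 0

```text
time: 29.65
tcp_pos: [0.5376, -0.246, 0.0129]
tool_rot: [0.0, 1.0, 0.019, 0.0]
ft_force: [-0.8, 0.8, 3.9]
opening: 0.0203
finger_force: 61.4
```

>>> carry_out:
  motion:
    - [0, 0, -0.02, 0, 0, 0]
    - [0, 0, -0.04, 0, 0, 0]
    - [0, 0, -0.04, 0, 0, 0]
    - [0, 0, -0.04, 0, 0, 0]
    - [0, 0, -0.03, 0, 0, 0]
    - [0, 0, 0, 0, 0, -0.136]
    - [0, 0, 0, 0, 0, -0.136]
    - [0, 0, 0, 0, 0, -0.136]
    - [0, 0, 0, 0, 0, -0.136]
    - [0, 0, 0, 0, 0, -0.136]
    - [0, 0, 0, 0, 0, -0.136]
    - [0, 0, 0, 0, 0, -0.136]

```text
time: 30.85
tcp_pos: [0.5368, -0.2455, 0.1813]
tool_rot: [-0.001, 0.878, 0.478, -0.001]
ft_force: [-0.4, 0.4, -2.0]
opening: 0.0204
finger_force: 60.6
```

>>> carry_out:
  motion:
    - [0, 0, 0, 0, 0, -0.136]
    - [0, 0, 0, 0, 0, -0.136]
    - [0, 0, 0, 0, 0, -0.136]
    - [0, 0, 0, 0, 0, -0.137]
    - [0, 0, 0, 0, 0, 0]
    - [0, 0, 0, 0, 0, 0]
    - [0, 0, 0, 0, 0, 0]

```text
time: 31.55
tcp_pos: [0.5372, -0.2457, 0.1821]
tool_rot: [-0.0, 0.72, 0.694, -0.0]
ft_force: [0.3, -0.7, -2.3]
opening: 0.0206
finger_force: 60.6
```

```bash
python3 to.py .684 .0995 .10 -.036
```

```text
rot [-0.0007 -0.0005 -0.0009] shift after rot [0.3503 0.1343 0.0821] t 31.55 tcp [ 0.5372 -0.2457  0.1821] q [-0.55  0.33  1.55  0.    1.27 -0.51] F [ 0.3 -0.7 -2.3] open 0.0206 60.60386851429939
```

>>> carry_out:
  motion:
    - [0.0389, 0.0149, 0, 0, 0, 0]
    - [0.0389, 0.0149, 0, 0, 0, 0]
    - [0.0389, 0.0149, 0, 0, 0, 0]
    - [0.0389, 0.0149, 0, 0, 0, 0]
    - [0.0389, 0.0149, 0, 0, 0, 0]
    - [0.0389, 0.0149, 0, 0, 0, 0]
    - [0.0389, 0.0149, 0, 0, 0, 0]
    - [0.039, 0.015, 0, 0, 0, 0]
    - [0.039, 0.015, 0, 0, 0, 0]
    - [0, 0, 0.04, 0, 0, 0]
    - [0, 0, 0.04, 0, 0, 0]
    - [0, 0, 0.03, 0, 0, 0]

```text
time: 32.75
tcp_pos: [0.6827, 0.1002, 0.0699]
tool_rot: [-0.001, 0.719, 0.695, -0.001]
ft_force: [0.0, -1.0, -2.2]
opening: 0.0201
finger_force: 60.6
```

>>> carry_out:
  motion:
    - [0, 0, 0.012, 0, 0, 0]
    - [0, 0, 0, 0, 0, 0]
    - [0, 0, 0, 0, 0, 0]
    - [0, 0, 0, 0, 0, 0]
    - [0, 0, 0, 0, 0, 0]
    - [0, 0, 0, 0, 0, 0]
    - [0, 0, 0, 0, 0, 0]
    - [0, 0, 0, 0, 0, 0]

```text
time: 33.55
tcp_pos: [0.6839, 0.0995, 0.061]
tool_rot: [0.0, 0.719, 0.695, 0.0]
ft_force: [0.1, -0.0, -2.3]
opening: 0.0202
finger_force: 60.5
```

```bash
python3 to.py .684 .0995 .0329 -.036;  python3 - <<'E'
from h import *
s=snap('wrist','w12.pkl'); print(s['xyz'])
th=1.535;ex=np.array([np.cos(th),np.sin(th)]);ey=np.array([-np.sin(th),np.cos(th)]);o=np.array([.6855,.0981])
# press local x -> -ex, y -> -ey ; predicted if exactly above pocket, underside at tcp-.0129
from rig import bot
zz=bot.observe()['tcp_pos'][2]-.0129
Q=lambda x,y,z:pj(s,[*(o-x*ex-y*ey),z])[0].round(1).tolist()
print('tail',Q(-.085,-.011,zz+.03),Q(-.085,.011,zz+.03),'pocket rim tail',Q(-.0868,-.0128,.036),Q(-.0868,.0128,.036),'floor',Q(-.0868,-.0128,.02),Q(-.0868,.0128,.02))
g=cv2.cvtColor(s['color'],cv2.COLOR_RGB2GRAY).astype(int)
for v in(120,124,128,132,136,150,180): print(v,g[v,288:356].tolist())
print(g[90:190,320].tolist())
E
```

```text
rot [ 0.0006 -0.0001  0.001 ] shift after rot [-0.      0.0001  0.0281] t 33.55 tcp [0.6839 0.0995 0.061 ] q [0.04 0.57 1.47 0.   1.11 0.08] F [ 0.1 -0.  -2.3] open 0.0202 60.545839592814445
[0.68746794 0.17287559 0.20528337]
tail [296.4, 86.7] [347.9, 86.8] pocket rim tail [299.2, 89.6] [344.2, 89.7] floor [301.1, 91.5] [342.1, 91.6]
120 [90, 91, 91, 91, 90, 90, 91, 91, 85, 98, 116, 136, 155, 172, 193, 199, 199, 198, 197, 196, 194, 194, 195, 195, 195, 196, 198, 200, 203, 204, 201, 202, 201, 199, 199, 196, 194, 192, 195, 193, 196, 196, 196, 197, 196, 196, 195, 195, 196, 198, 199, 187, 170, 148, 128, 108, 85, 78, 78, 79, 78, 77, 78, 77, 76, 76, 76, 74]
124 [92, 92, 91, 91, 91, 90, 91, 91, 85, 97, 115, 136, 153, 170, 192, 198, 199, 198, 197, 197, 195, 194, 194, 196, 195, 196, 198, 201, 202, 203, 202, 201, 200, 198, 198, 196, 195, 192, 194, 194, 195, 195, 196, 196, 195, 196, 196, 197, 196, 197, 199, 187, 168, 147, 125, 105, 84, 79, 79, 79, 79, 77, 77, 78, 75, 74, 76, 75]
128 [91, 90, 91, 90, 93, 91, 91, 92, 86, 94, 113, 134, 152, 169, 190, 198, 200, 198, 198, 196, 196, 196, 195, 196, 19
[... 1293 characters left out ...]
196, 198, 199, 203, 203, 202, 203, 202, 200, 199, 198, 197, 194, 194, 197, 198, 198, 198, 198, 198, 198, 198, 199, 199, 200, 189, 169, 147, 124, 103, 80, 72, 69, 71, 69, 68, 71, 69, 66, 68, 68, 67, 65]
[83, 93, 112, 132, 151, 169, 186, 196, 197, 197, 199, 198, 198, 199, 198, 198, 199, 199, 198, 198, 199, 199, 199, 200, 199, 199, 200, 200, 200, 200, 201, 199, 200, 200, 200, 201, 200, 201, 200, 200, 202, 200, 200, 200, 201, 200, 201, 200, 201, 200, 200, 202, 202, 202, 200, 200, 202, 201, 201, 201, 201, 201, 201, 201, 202, 201, 201, 202, 201, 201, 202, 202, 202, 201, 202, 202, 201, 202, 202, 202, 202, 201, 202, 201, 203, 202, 203, 202, 203, 201, 202, 202, 201, 201, 202, 202, 201, 202, 202, 202]
```

>>> carry_out:
  motion:
    - [0.001, 0.0006, 0, 0, 0, 0]
    - [0, 0, 0.004, 0, 0, 0]
    - [0, 0, 0.004, 0, 0, 0]
    - [0, 0, 0.004, 0, 0, 0]
    - [0, 0, 0.004, 0, 0, 0]
    - [0, 0, 0.002, 0, 0, 0]
    - [0, 0, 0, 0, 0, 0]
    - [0, 0, 0, 0, 0, 0]
    - [0, 0, 0, 0, 0, 0]
    - [0, 0, 0, 0, 0, 0]

```text
time: 34.6
tcp_pos: [0.6842, 0.1005, 0.0426]
tool_rot: [-0.0, 0.719, 0.695, -0.0]
ft_force: [-0.8, 0.5, -1.4]
opening: 0.0203
finger_force: 60.6
```

>>> carry_out:
  motion:
    - [0, 0, 0.003, 0, 0, 0]
    - [0, 0, 0.003, 0, 0, 0]
    - [0, 0, 0.003, 0, 0, 0]
    - [0, 0, 0, 0, 0, 0]
    - [0, 0, 0, 0, 0, 0]
    - [0, 0, 0, 0, 0, 0]
    - [0, 0, 0, 0, 0, 0]
    - [0, 0, 0, 0, 0, 0]

```text
time: 35.4
tcp_pos: [0.6843, 0.1006, 0.0346]
tool_rot: [-0.0, 0.719, 0.695, 0.0]
ft_force: [-4.6, -0.4, 7.5]
opening: 0.0203
finger_force: 65.6
```

>>> carry_out:
  motion:
    - [0, 0, 0.003, 0, 0, 0]
    - [0, 0, 0.002, 0, 0, 0]
    - [0, 0, 0, 0, 0, 0]
    - [0, 0, 0, 0, 0, 0]
    - [0, 0, 0, 0, 0, 0]
    - [0, 0, 0, 0, 0, 0]

```text
time: 36.0
tcp_pos: [0.6844, 0.1006, 0.0344]
tool_rot: [0.001, 0.719, 0.695, 0.001]
ft_force: [-10.9, -1.2, 28.0]
opening: 0.0205
finger_force: 77.2
```

>>> carry_out:
  motion:
    - [0, 0, -0.004, 0, 0, 0]
    - [0, 0, 0, 0, 0, 0]
    - [0, 0, 0, 0, 0, 0]
    - [0, 0, 0, 0, 0, 0]
    - [0, 0, -0.03, 0, 0, 0]
    - [0, 0, -0.02, 0, 0, 0]
    - [0, 0, 0, 0, 0, 0]
    - [0, 0, 0, 0, 0, 0]
    - [0, 0, 0, 0, 0, 0]
    - [0, 0, 0, 0, 0, 0]
  fingers: 35

```text
time: 37.0
tcp_pos: [0.6836, 0.1004, 0.0808]
tool_rot: [-0.001, 0.719, 0.695, -0.001]
ft_force: [0.7, -0.2, 0.0]
opening: 0.03
finger_force: 0.0
```

>>> carry_out:
  motion:
    - [0, 0, 0, 0, 0, 0]
    - [0, 0, 0, 0, 0, 0]
    - [0, 0, 0.02, 0, 0, 0]
    - [0, 0, 0.01, 0, 0, 0]
    - [0, 0, 0.006, 0, 0, 0]
    - [0, 0, 0.003, 0, 0, 0]
    - [0, 0, 0, 0, 0, 0]
    - [0, 0, 0, 0, 0, 0]
    - [0, 0, 0, 0, 0, 0]
  fingers: 0

```text
time: 37.9
tcp_pos: [0.6836, 0.1005, 0.0482]
tool_rot: [0.0, 0.719, 0.695, -0.0]
ft_force: [-8.0, 0.2, 21.5]
opening: 0.0001
finger_force: 10.8
```

>>> carry_out:
  motion:
    - [0, 0, -0.03, 0, 0, 0]
    - [0, 0, -0.04, 0, 0, 0]
    - [0, 0, -0.04, 0, 0, 0]
    - [0, 0, -0.03, 0, 0, 0.144]
    - [0, 0, 0, 0, 0, 0.144]
    - [0, 0, 0, 0, 0, 0.144]
    - [0, 0, 0, 0, 0, 0.144]
    - [0, 0, 0, 0, 0, 0.144]
    - [0, 0, 0, 0, 0, 0.144]
    - [0, 0, 0, 0, 0, 0.144]
    - [0, 0, 0, 0, 0, 0.144]
    - [0, 0, 0, 0, 0, 0.144]
  fingers: 60

```text
time: 39.1
tcp_pos: [0.6843, 0.1005, 0.1834]
tool_rot: [-0.0, 0.993, 0.117, -0.0]
ft_force: [-0.0, 0.1, -0.5]
opening: 0.0512
finger_force: 0.0
```

>>> carry_out:
  motion:
    - [0, 0, 0, 0, 0, 0.145]
    - [0, 0, 0, 0, 0, 0]
    - [0, 0, 0, 0, 0, 0]
    - [0, 0, 0, 0, 0, 0]
    - [0, 0, 0, 0, 0, 0]

```text
time: 39.6
tcp_pos: [0.6845, 0.1005, 0.1836]
tool_rot: [-0.0, 0.999, 0.048, -0.0]
ft_force: [-0.2, 0.2, -1.2]
opening: 0.0513
finger_force: 0.0
```

```bash
python3 to.py .509 -.3228 .10 -1.477; python3 to.py .48 -.3 .18 -1.477
```

```text
rot [-0.0001  0.0001  0.0022] shift after rot [-0.2143  0.405   0.0836] t 39.6 tcp [0.6845 0.1005 0.1836] q [0.05 0.48 1.3  0.   1.36 1.52] F [-0.2  0.2 -1.2] open 0.0513 0.0
rot [-0.0001  0.0001  0.0022] shift after rot [-0.2411  0.3796  0.0036] t 39.6 tcp [0.6845 0.1005 0.1836] q [0.05 0.48 1.3  0.   1.36 1.52] F [-0.2  0.2 -1.2] open 0.0513 0.0
```

>>> carry_out:
  motion:
    - [-0.0195, 0.0368, 0, 0, 0, 0]
    - [-0.0195, 0.0368, 0, 0, 0, 0]
    - [-0.0195, 0.0368, 0, 0, 0, 0]
    - [-0.0195, 0.0368, 0, 0, 0, 0]
    - [-0.0195, 0.0368, 0, 0, 0, 0]
    - [-0.0195, 0.0368, 0, 0, 0, 0]
    - [-0.0195, 0.0368, 0, 0, 0, 0]
    - [-0.0195, 0.0368, 0, 0, 0, 0]
    - [-0.0195, 0.0369, 0, 0, 0, 0]
    - [-0.0195, 0.0369, 0, 0, 0, 0]
    - [-0.0193, 0.0368, 0, 0, 0, 0]
    - [0, 0, 0.04, 0, 0, 0]

```text
time: 40.8
tcp_pos: [0.5113, -0.3312, 0.1486]
tool_rot: [0.006, 0.999, 0.046, 0.005]
ft_force: [1.5, 1.0, 1.3]
opening: 0.0517
finger_force: 0.0
```

>>> carry_out:
  motion:
    - [0, 0, 0.04, 0, 0, 0]
    - [0, 0, 0, 0, 0, 0]
    - [0, 0, 0, 0, 0, 0]
    - [0, 0, 0, 0, 0, 0]
    - [0, 0, 0, 0, 0, 0]
    - [0, 0, 0, 0, 0, 0]
    - [0, 0, 0, 0, 0, 0]
    - [0, 0, 0, 0, 0, 0]

```text
time: 41.6
tcp_pos: [0.5097, -0.323, 0.1041]
tool_rot: [0.0, 0.999, 0.048, 0.0]
ft_force: [0.6, 0.7, -0.3]
opening: 0.0513
finger_force: 0.0
```

```bash
python3 to.py .509 -.3228 .0135 -1.477
python3 - <<'E'
from h import *
s=snap('wrist','w13.pkl'); print(s['xyz'])
g=cv2.cvtColor(s['color'],cv2.COLOR_RGB2GRAY).astype(int)
th=-3.048;c,d=np.cos(th),np.sin(th);o=np.array([.509,-.3228])
Q=lambda x,y,z:pj(s,[o[0]+c*x-d*y,o[1]+d*x+c*y,z])[0].round(1).tolist()
print('tail',Q(-.08,-.01,.03),Q(-.08,.01,.03),'mid',Q(-.03,-.01,.03),Q(-.03,.01,.03))
tm=pj(s,[o[0]+c*-.08,o[1]+d*-.08,.03])[0].round().astype(int)
a=np.clip(tm[1]-20,0,400); print(tm,'col',a,g[a:tm[1]+20,tm[0]].tolist())
for v in(tm[1]+12,tm[1]+40,tm[1]+70): print(v,tm[0]-30,g[v,tm[0]-30:tm[0]+30].tolist())
E
```

```text
rot [ 0.0006 -0.0007  0.0013] shift after rot [-0.0007 -0.0003  0.0906] t 41.6 tcp [ 0.5097 -0.323   0.1041] q [-0.68  0.41  1.63  0.    1.1   0.8 ] F [ 0.6  0.7 -0.3] open 0.0513 0.0
[ 0.58417393 -0.31634816  0.24848935]
tail [306.3, 105.5] [333.1, 105.6] mid [307.1, 171.4] [332.1, 171.4]
[320 106] col 86 [161, 160, 162, 161, 161, 162, 161, 162, 161, 163, 162, 161, 162, 161, 162, 162, 162, 161, 163, 137, 84, 72, 71, 75, 87, 92, 92, 92, 92, 93, 92, 93, 93, 93, 93, 91, 93, 93, 93, 93]
118 290 [163, 162, 163, 163, 163, 163, 162, 163, 163, 163, 164, 162, 163, 164, 163, 163, 162, 102, 75, 78, 81, 85, 87, 87, 89, 89, 89, 90, 90, 91, 93, 93, 95, 94, 95, 95, 97, 98, 98, 98, 92, 85, 79, 132, 158, 163, 162, 162, 162, 163, 162, 163, 163, 161, 162, 161, 163, 163, 162, 162]
146 290 [163, 164, 164, 163, 164, 164, 162, 163, 164, 163, 163, 163, 164, 164, 164, 163, 163, 126, 81, 79, 82, 87, 89, 90, 91, 91, 91, 92, 94, 95, 94, 96, 96, 98, 98, 97, 99, 98, 97, 97, 91, 83, 95, 155, 163, 164, 163, 164, 165, 164, 164, 164, 163, 163, 165, 164, 164, 165, 162, 163]
176 290 [164, 165, 165, 165, 165, 163, 164, 165, 164, 165, 165, 165, 164, 164, 165, 165, 164, 145, 89, 76, 78, 86, 92, 93, 94, 95, 95, 95, 98, 98, 98, 98, 97, 98, 97, 97, 96, 95, 96, 94, 87, 81, 132, 160, 164, 164, 165, 163, 163, 165, 164, 163, 164, 163, 164, 165, 164, 164, 164, 164]
```

>>> carry_out:
  motion:
    - [-0.0007, 0, 0.03, 0, 0, 0]
    - [0, 0, 0.03, 0, 0, 0]
    - [0, 0, 0.03, 0, 0, 0]
    - [0, 0, 0, 0, 0, 0]
    - [0, 0, 0, 0, 0, 0]
    - [0, 0, 0, 0, 0, 0]
    - [0, 0, 0, 0, 0, 0]
    - [0, 0, 0, 0, 0, 0]
    - [0, 0, 0, 0, 0, 0]
    - [0, 0, 0, 0, 0, 0]

```text
time: 42.65
tcp_pos: [0.509, -0.3232, 0.0141]
tool_rot: [0.0, 0.999, 0.047, 0.0]
ft_force: [-0.6, -0.1, -0.6]
opening: 0.051
finger_force: 0.0
```

>>> carry_out:
  motion:
    - [0, 0, 0, 0, 0, 0]
    - [0, 0, 0, 0, 0, 0]
    - [0, 0, 0, 0, 0, 0]
    - [0, 0, 0, 0, 0, 0]
    - [0, 0, 0, 0, 0, 0]
    - [0, 0, 0, 0, 0, 0]
  fingers: 0

```text
time: 43.25
tcp_pos: [0.5089, -0.3232, 0.0138]
tool_rot: [0.0, 0.999, 0.047, 0.0]
ft_force: [-0.5, -0.2, 3.8]
opening: 0.0183
finger_force: 61.3
```

>>> carry_out:
  motion:
    - [0, 0, -0.02, 0, 0, 0]
    - [0, 0, -0.04, 0, 0, 0]
    - [0, 0, -0.04, 0, 0, 0]
    - [0, 0, -0.04, 0, 0, 0]
    - [0, 0, -0.03, 0, 0, 0]
    - [0, 0, 0, 0, 0, -0.141]
    - [0, 0, 0, 0, 0, -0.144]
    - [0, 0, 0, 0, 0, -0.144]
    - [0, 0, 0, 0, 0, -0.144]
    - [0, 0, 0, 0, 0, -0.144]
    - [0, 0, 0, 0, 0, -0.144]
    - [0, 0, 0, 0, 0, -0.144]

```text
time: 44.45
tcp_pos: [0.5083, -0.3226, 0.1824]
tool_rot: [-0.001, 0.851, 0.525, -0.0]
ft_force: [-0.7, 0.3, -2.0]
opening: 0.0181
finger_force: 60.7
```

>>> carry_out:
  motion:
    - [0, 0, 0, 0, 0, -0.144]
    - [0, 0, 0, 0, 0, -0.144]
    - [0, 0, 0, 0, 0, -0.144]
    - [0, 0, 0, 0, 0, 0]
    - [0, 0, 0, 0, 0, 0]
    - [0, 0, 0, 0, 0, 0]

```text
time: 45.05
tcp_pos: [0.5086, -0.3229, 0.1832]
tool_rot: [-0.0, 0.721, 0.692, 0.0]
ft_force: [1.1, 0.4, -1.0]
opening: 0.0181
finger_force: 60.7
```

```bash
python3 to.py .535 .1125 .10 -.036
```

```text
rot [-0.0006 -0.0006 -0.005 ] shift after rot [0.4361 0.0107 0.0832] t 45.05 tcp [ 0.5086 -0.3229  0.1832] q [-0.68  0.35  1.52  0.    1.28 -0.64] F [ 1.1  0.4 -1. ] open 0.0181 60.71934040635824
```

>>> carry_out:
  motion:
    - [0.04, 0.001, 0, 0, 0, -0.005]
    - [0.04, 0.001, 0, 0, 0, 0]
    - [0.04, 0.001, 0, 0, 0, 0]
    - [0.04, 0.001, 0, 0, 0, 0]
    - [0.04, 0.001, 0, 0, 0, 0]
    - [0.04, 0.001, 0, 0, 0, 0]
    - [0.04, 0.001, 0, 0, 0, 0]
    - [0.04, 0.001, 0, 0, 0, 0]
    - [0.04, 0.001, 0, 0, 0, 0]
    - [0.04, 0.001, 0, 0, 0, 0]
    - [0.036, 0.0007, 0, 0, 0, 0]
    - [0, 0, 0.04, 0, 0, 0]

```text
time: 46.25
tcp_pos: [0.5395, 0.1173, 0.1482]
tool_rot: [0.003, 0.718, 0.696, 0.006]
ft_force: [1.8, -0.7, -3.0]
opening: 0.0179
finger_force: 60.8
```

>>> carry_out:
  motion:
    - [0, 0, 0.04, 0, 0, 0]
    - [0, 0, 0.03, 0, 0, 0]
    - [0, 0, 0.012, 0, 0, 0]
    - [0, 0, 0, 0, 0, 0]
    - [0, 0, 0, 0, 0, 0]
    - [0, 0, 0, 0, 0, 0]
    - [0, 0, 0, 0, 0, 0]
    - [0, 0, 0, 0, 0, 0]
    - [0, 0, 0, 0, 0, 0]

```text
time: 47.15
tcp_pos: [0.5348, 0.1123, 0.0622]
tool_rot: [0.0, 0.719, 0.695, 0.0]
ft_force: [0.0, 0.4, -1.7]
opening: 0.0181
finger_force: 60.6
```

```bash
python3 to.py .535 .1125 .0338 -.036;  python3 - <<'E'
from h import *
from rig import bot
s=snap('wrist','w14.pkl'); print(s['xyz'])
th=1.535;ex=np.array([np.cos(th),np.sin(th)]);ey=np.array([-np.sin(th),np.cos(th)]);o=np.array([.5358,.1109])
zz=bot.observe()['tcp_pos'][2]-.0138
Q=lambda x,y,z:pj(s,[*(o-x*ex-y*ey),z])[0].round(1).tolist()
print('tail',Q(-.08,-.01,zz+.03),Q(-.08,.01,zz+.03),'mid',Q(-.03,-.01,zz+.03),Q(-.03,.01,zz+.03))
print('pocket tail rim',Q(-.0818,-.0118,.036),Q(-.0818,.0118,.036),'floor',Q(-.0818,-.0118,.02),Q(-.0818,.0118,.02))
g=cv2.cvtColor(s['color'],cv2.COLOR_RGB2GRAY).astype(int)
print(g[80:130,320].tolist())
for v in(115,135,160): print(v,290,g[v,290:352].tolist())
E
```

```text
rot [ 0.0012 -0.0002  0.0019] shift after rot [0.0002 0.0002 0.0284] t 47.15 tcp [0.5348 0.1123 0.0622] q [0.08 0.38 1.81 0.   0.95 0.11] F [ 0.   0.4 -1.7] open 0.0181 60.626174099743366
[0.53819006 0.18568529 0.20657987]
tail [298.0, 99.2] [343.9, 99.3] mid [300.1, 207.7] [341.2, 207.8]
pocket tail rim [300.4, 99.1] [341.2, 99.2] floor [302.1, 100.1] [339.3, 100.3]
[82, 83, 83, 82, 83, 85, 84, 83, 84, 85, 85, 84, 84, 86, 86, 85, 86, 88, 80, 93, 117, 116, 116, 118, 116, 123, 136, 143, 144, 143, 144, 144, 143, 145, 144, 143, 144, 143, 143, 143, 143, 144, 145, 144, 144, 144, 145, 144, 144, 145]
115 290 [94, 93, 93, 92, 93, 94, 94, 93, 94, 117, 124, 128, 131, 135, 139, 142, 143, 143, 143, 143, 144, 144, 145, 145, 145, 144, 143, 143, 144, 144, 143, 144, 144, 143, 143, 144, 143, 143, 144, 143, 145, 144, 145, 145, 145, 146, 144, 144, 137, 133, 129, 121, 116, 97, 84, 81, 82, 80, 81, 80, 78, 79]
135 290 [94, 95, 96, 96, 94, 93, 95, 94, 94, 105, 122, 127, 132, 135, 138, 140, 143, 144, 143, 143, 144, 145, 143, 145, 144, 145, 145, 144, 144, 146, 144, 144, 144, 143, 144, 144, 144, 146, 145, 144, 146, 147, 147, 146, 146, 144, 143, 140, 137, 129, 124, 119, 114, 90, 83, 82, 82, 82, 80, 81, 80, 80]
160 290 [89, 89, 91, 90, 91, 91, 91, 91, 91, 91, 118, 127, 129, 133, 138, 139, 143, 144, 144, 144, 144, 145, 145, 145, 143, 145, 145, 144, 144, 145, 145, 145, 144, 145, 144, 146, 145, 144, 145, 145, 145, 145, 145, 145, 144, 144, 144, 140, 133, 129, 122, 116, 93, 82, 78, 78, 78, 77, 76, 76, 75, 76]
```

>>> carry_out:
  motion:
    - [0.0015, 0, 0, 0, 0, 0.002]
    - [0, 0, 0.004, 0, 0, 0]
    - [0, 0, 0.004, 0, 0, 0]
    - [0, 0, 0.004, 0, 0, 0]
    - [0, 0, 0.004, 0, 0, 0]
    - [0, 0, 0.003, 0, 0, 0]
    - [0, 0, 0, 0, 0, 0]
    - [0, 0, 0, 0, 0, 0]
    - [0, 0, 0, 0, 0, 0]
    - [0, 0, 0, 0, 0, 0]

```text
time: 48.2
tcp_pos: [0.535, 0.1139, 0.0428]
tool_rot: [0.0, 0.72, 0.694, 0.0]
ft_force: [2.1, 0.9, -0.9]
opening: 0.0182
finger_force: 60.7
```

>>> carry_out:
  motion:
    - [0, 0, 0.003, 0, 0, 0]
    - [0, 0, 0.003, 0, 0, 0]
    - [0, 0, 0.003, 0, 0, 0]
    - [0, 0, 0, 0, 0, 0]
    - [0, 0, 0, 0, 0, 0]
    - [0, 0, 0, 0, 0, 0]
    - [0, 0, 0, 0, 0, 0]
    - [0, 0, 0, 0, 0, 0]

```text
time: 49.0
tcp_pos: [0.5352, 0.1139, 0.0346]
tool_rot: [0.0, 0.72, 0.694, 0.001]
ft_force: [0.0, -0.7, 9.7]
opening: 0.0184
finger_force: 67.2
```

Seated to the finger depth; release and press with closed fingers as before.

>>> carry_out:
  motion:
    - [0, 0, 0.003, 0, 0, 0]
    - [0, 0, 0, 0, 0, 0]
    - [0, 0, 0, 0, 0, 0]
    - [0, 0, 0, 0, 0, 0]

```text
time: 49.4
tcp_pos: [0.5352, 0.1139, 0.0345]
tool_rot: [0.001, 0.72, 0.694, 0.001]
ft_force: [-5.4, -0.8, 28.3]
opening: 0.0183
finger_force: 79.4
```

>>> carry_out:
  motion:
    - [0, 0, -0.002, 0, 0, 0]
    - [0, 0, 0, 0, 0, 0]
    - [0, 0, 0, 0, 0, 0]
    - [0, 0, 0, 0, 0, 0]
    - [0, 0, -0.03, 0, 0, 0]
    - [0, 0, -0.02, 0, 0, 0]
    - [0, 0, 0, 0, 0, 0]
    - [0, 0, 0, 0, 0, 0]
    - [0, 0, 0, 0, 0, 0]
    - [0, 0, 0, 0, 0, 0]
  fingers: 35

```text
time: 50.4
tcp_pos: [0.5334, 0.1137, 0.0812]
tool_rot: [-0.001, 0.72, 0.694, -0.001]
ft_force: [0.2, -0.8, -0.2]
opening: 0.03
finger_force: 0.0
```

>>> carry_out:
  motion:
    - [0, 0, 0, 0, 0, 0]
    - [0, 0, 0, 0, 0, 0]
    - [0, 0, 0.02, 0, 0, 0]
    - [0, 0, 0.01, 0, 0, 0]
    - [0, 0, 0.006, 0, 0, 0]
    - [0, 0, 0.003, 0, 0, 0]
    - [0, 0, 0, 0, 0, 0]
    - [0, 0, 0, 0, 0, 0]
    - [0, 0, 0, 0, 0, 0]
  fingers: 0

```text
time: 51.3
tcp_pos: [0.5338, 0.1138, 0.0482]
tool_rot: [0.0, 0.72, 0.694, 0.0]
ft_force: [-9.4, -1.4, 33.1]
opening: 0.0004
finger_force: 16.3
```

>>> carry_out:
  motion:
    - [0, 0, -0.03, 0, 0, 0]
    - [0, 0, -0.04, 0, 0, 0]
    - [0, 0, -0.04, 0, 0, 0]
    - [0, 0, -0.04, 0, 0, 0]
    - [-0.03, 0.015, 0, 0, 0, 0]
    - [-0.03, 0.015, 0, 0, 0, 0]
    - [0, 0, 0, 0, 0, 0]
    - [0, 0, 0, 0, 0, 0]
    - [0, 0, 0, 0, 0, 0]
    - [0, 0, 0, 0, 0, 0]
    - [0, 0, 0, 0, 0, 0]
  fingers: 40

```text
time: 52.4
tcp_pos: [0.562, 0.0536, 0.1935]
tool_rot: [-0.0, 0.719, 0.695, -0.0]
ft_force: [0.6, -0.3, -1.2]
opening: 0.034
finger_force: 0.0
```

```bash
python3 to.py .566 -.04 .05 -.036;  python3 - <<'E'
from h import *
s=snap('wrist','w15.pkl'); print(s['xyz'])
th=1.535;ex=np.array([np.cos(th),np.sin(th)]);ey=np.array([-np.sin(th),np.cos(th)])
g=cv2.cvtColor(s['color'],cv2.COLOR_RGB2GRAY).astype(int)
for n,o,sg,tail,hw in(('mallet',(.6113,.1219),1,-.085,.010),('press',(.6855,.0981),-1,-.085,.011),('scoop',(.5358,.1109),-1,-.08,.010)):
    Q=lambda x,y,z=.05:pj(s,[*(np.array(o)+sg*(x*ex+y*ey)),z])[0]
    print(n,'tail',Q(tail,0).round(1))
    for x in(-.05,-.02,.0):
        a,b=sorted([Q(x,hw)[0],Q(x,-hw)[0]]);v=int(round(Q(x,0)[1])); print(' ',v,round(a,1),round(b,1),int(a)-8,g[v,int(a)-8:int(b)+9].tolist())
    q=Q(tail,0).round().astype(int); print('  col',q[1]-10,g[max(0,q[1]-10):q[1]+10,q[0]].tolist())
print('tab',pj(s,[[.567,-.022,.06],[.567,-.062,.06]]))
E
```

```text
rot [-0.0004 -0.0003  0.0011] shift after rot [-0.0934  0.0074  0.1435] t 52.4 tcp [0.562  0.0536 0.1935] q [-0.03  0.28  1.59  0.    1.27  0.01] F [ 0.6 -0.3 -1.2] open 0.034 0.0
[0.56560888 0.12691352 0.33779901]
mallet tail [363.  197.2]
  165 355.0 374.1 346 [74, 76, 74, 75, 74, 66, 54, 52, 58, 81, 106, 129, 134, 133, 134, 134, 131, 127, 122, 120, 120, 121, 122, 124, 126, 104, 73, 60, 63, 62, 60, 60, 60, 59, 59, 59, 60]
  136 356.1 375.8 348 [80, 80, 77, 78, 88, 61, 50, 55, 78, 102, 125, 132, 134, 136, 135, 132, 131, 127, 123, 120, 121, 123, 125, 127, 127, 99, 67, 64, 65, 65, 63, 65, 62, 63, 62, 63]
  115 356.9 377.0 348 [81, 79, 79, 79, 79, 46, 41, 50, 59, 81, 103, 128, 134, 136, 136, 135, 134, 132, 129, 126, 123, 124, 123, 122, 120, 120, 106, 74, 60, 64, 65, 65, 64, 63, 62, 61, 61, 61]
  col 187 [93, 92, 92, 93, 92, 107, 120, 120, 123, 108, 71, 54, 58, 56, 58, 57, 56, 55, 56, 56]
press tail [451.4  43.7]
  84 434.9 457.8 426 [45, 45, 73, 44, 74, 77, 78, 78, 99, 127, 154, 181, 196, 196, 193, 193, 190, 195, 198, 198, 196, 192, 190, 189, 192, 192, 192, 192, 192, 135, 60, 37, 36, 3
[... 593 characters left out ...]
, 83, 82, 82, 82, 104, 126, 134, 147, 150, 150, 151, 151, 153, 150, 153, 153, 153, 154, 153, 151, 150, 147, 137, 125, 108, 62, 92, 112, 90, 83, 83, 84]
  109 281.0 301.2 272 [91, 89, 90, 91, 92, 91, 92, 91, 91, 92, 94, 123, 132, 155, 160, 161, 163, 162, 164, 164, 161, 160, 158, 156, 155, 153, 150, 144, 134, 121, 77, 74, 131, 102, 93, 92, 93, 92]
  129 281.7 301.6 273 [93, 93, 93, 95, 94, 94, 95, 93, 96, 79, 119, 125, 143, 163, 168, 159, 191, 194, 193, 195, 196, 197, 193, 129, 147, 153, 150, 138, 125, 88, 52, 25, 88, 96, 95, 95, 94]
  col 30 [63, 66, 65, 65, 67, 66, 65, 68, 73, 97, 113, 115, 131, 140, 141, 141, 142, 143, 142, 142]
tab [[326.54110659 251.88015596]
 [327.51006021 283.11881858]]
```

>>> carry_out:
  motion:
    - [-0.0467, 0.0034, 0, 0, 0, 0]
    - [-0.0467, 0.0033, 0, 0, 0, 0]
    - [0, 0, 0.04, 0, 0, 0]
    - [0, 0, 0.04, 0, 0, 0]
    - [0, 0, 0, 0, 0, 0]
    - [0, 0, 0, 0, 0, 0]
    - [0, 0, 0, 0, 0, 0]
    - [0, 0, 0, 0, 0, 0]
    - [0, 0, 0.04, 0, 0, 0]
    - [0, 0, 0.028, 0, 0, 0]
    - [0, 0, 0, 0, 0, 0]
    - [0, 0, 0, 0, 0, 0]

```text
time: 53.65
tcp_pos: [0.5666, -0.0407, 0.0467]
tool_rot: [0.001, 0.72, 0.694, 0.0]
ft_force: [0.6, -0.2, 0.7]
opening: 0.0342
finger_force: 0.0
```

>>> carry_out:
  motion:
    - [0, 0, 0, 0, 0, 0]
    - [0, 0, 0, 0, 0, 0]
    - [0, 0, 0, 0, 0, 0]
    - [0, 0, 0, 0, 0, 0]
    - [0, 0, 0, 0, 0, 0]
    - [0, 0, 0, 0, 0, 0]
  fingers: 0
  force: 40

```text
time: 54.25
tcp_pos: [0.5659, -0.0409, 0.0478]
tool_rot: [0.001, 0.72, 0.694, 0.0]
ft_force: [-3.3, -0.2, 5.5]
opening: 0.0128
finger_force: 40.0
```

>>> carry_out:
  motion:
    - [0.01, 0, 0, 0, 0, 0]
    - [0.02, 0, 0, 0, 0, 0]
    - [0.02, 0, 0, 0, 0, 0]
    - [0.02, 0, 0, 0, 0, 0]
    - [0.02, 0, 0, 0, 0, 0]
    - [0.02, 0, 0, 0, 0, 0]
    - [0.02, 0, 0, 0, 0, 0]
    - [0.02, 0, 0, 0, 0, 0]
    - [0.02, 0, 0, 0, 0, 0]
    - [0.02, 0, 0, 0, 0, 0]
    - [0.01, 0, 0, 0, 0, 0]
    - [0, 0, 0, 0, 0, 0]

```text
time: 55.45
tcp_pos: [0.5744, 0.1614, 0.0478]
tool_rot: [0.001, 0.719, 0.695, 0.002]
ft_force: [-0.9, 1.9, 6.5]
opening: 0.0125
finger_force: 40.2
```

>>> carry_out:
  motion:
    - [0.01, 0, 0, 0, 0, 0]
    - [0.008, 0, 0, 0, 0, 0]
    - [0.005, 0, 0, 0, 0, 0]
    - [0.004, 0, 0, 0, 0, 0]
    - [0, 0, 0, 0, 0, 0]
    - [0, 0, 0, 0, 0, 0]
    - [0, 0, 0, 0, 0, 0]

```text
time: 56.15
tcp_pos: [0.5753, 0.1839, 0.0478]
tool_rot: [0.002, 0.719, 0.695, 0.0]
ft_force: [-0.4, -5.8, 6.0]
opening: 0.0128
finger_force: 40.3
```

>>> carry_out:
  motion:
    - [0.003, 0, 0, 0, 0, 0]
    - [0, 0, 0, 0, 0, 0]
    - [0, 0, 0, 0, 0, 0]
    - [0, 0, 0, 0, 0, 0]

```text
time: 56.55
tcp_pos: [0.5753, 0.184, 0.0478]
tool_rot: [0.004, 0.719, 0.695, -0.002]
ft_force: [0.3, -14.1, 8.4]
opening: 0.0128
finger_force: 40.4
```

>>> carry_out:
  motion:
    - [0, 0, 0, 0, 0, 0]
    - [0, 0, 0, 0, 0, 0]
    - [0, 0, 0, 0, 0, 0]
    - [0, 0, -0.03, 0, 0, 0]
    - [0, 0, -0.04, 0, 0, 0]
    - [0, 0, -0.04, 0, 0, 0]
    - [0, 0, -0.04, 0, 0, 0]
    - [-0.02, 0, 0, 0, 0, 0]
    - [0, 0, 0, 0, 0, 0]
    - [0, 0, 0, 0, 0, 0]
    - [0, 0, 0, 0, 0, 0]
    - [0, 0, 0, 0, 0, 0]
  fingers: 50

```text
time: 57.75
tcp_pos: [0.5727, 0.1696, 0.1944]
tool_rot: [-0.001, 0.72, 0.694, -0.001]
ft_force: [-1.0, -0.3, 0.3]
opening: 0.043
finger_force: 0.0
```

```bash
python3 to.py .582 .279 .19 1.5345
python3 - <<'E'
from h import *
s=snap('wrist','w16.pkl'); print(s['xyz'])
hsv=cv2.cvtColor(s['color'],cv2.COLOR_RGB2HSV);g=hsv[...,2]
p=pj(s,[.582,.279,.122])[0].round().astype(int);print(p)
m=(g<70); m[:max(0,p[1]-40)]=0;m[p[1]+40:]=0;m[:,:p[0]-45]=0;m[:,p[0]+45:]=0
n,l,st,c=cv2.connectedComponentsWithStats(m.astype(np.uint8))
for i in range(1,n):
    if st[i,4]>30: print(st[i],c[i])
# disc: grey low sat
d=(hsv[...,1]<50)&(g>80); d[:max(0,p[1]-60)]=0;d[p[1]+60:]=0;d[:,:p[0]-60]=0;d[:,p[0]+60:]=0
n,l,st,c=cv2.connectedComponentsWithStats(d.astype(np.uint8))
for i in range(1,n):
    if st[i,4]>50: print('grey',st[i],c[i])
E
```

```text
rot [-0.0017 -0.0018 -1.57  ] shift after rot [-0.0053  0.1096  0.0044] t 57.75 tcp [0.5727 0.1696 0.1944] q [0.17 0.33 1.51 0.   1.3  0.21] F [-1.  -0.3  0.3] open 0.043 0.0
[0.57666453 0.24298655 0.33872993]
[327  58]
[310  22   5   7  31] [312.  25.]
[ 295   28   61   62 2702] [325.28090303  58.96484086]
grey [ 287   18   76   84 2099] [323.67174845  60.83277751]
```

Run:
```python
from h import *
s=pickle.load(open('w16.pkl','rb'))
for z in(.09,.1,.122): print(un(s,325.3,59,z).round(4),un(s,325,60,z).round(4))
g=cv2.cvtColor(s['color'],cv2.COLOR_RGB2GRAY)[14:106:2,283:368:2]
print('\n'.join(''.join(' .:-=+*#%@'[int(x)*10//256] for x in r) for r in g))
```

```text
[0.5813 0.2838 0.09  ] [0.5811 0.283  0.09  ]
[0.5812 0.2821 0.1   ] [0.5809 0.2814 0.1   ]
[0.5807 0.2785 0.122 ] [0.5805 0.2779 0.122 ]
===========================================
===========================================
==+=+++===+================================
++++++++++=++++============================
++++++++++++==..=+++++++++++===============
+++++++++++++:..:++++++++++++++============
++++++++++=++-..-++=++=+=+++===============
==========++=+..===-:.:-===+===============
==========++++=-.    .    :==++=+==========
========++==+=: ....... ..  -=++=+=========
=======+++++=. ............  :=+=++========
======+++++:................  .=+++++======
=====+++++= .................  .+++++======
=====+++++..................... -++++======
====+++++:....................   =++++=====
====++++=  ................ .    .=++=-====
=====+=:                           -=======
======:                             =======
==-+++::--.......                   :+=====
===+++*#########-.. ..  .    .      .++====
==-++++*********-.................. .++=+==
===+++ ............................ .+
[... 361 characters left out ...]
=++++= ...................... =++++=====
====+++++:...................... =++++=====
=====++++= .................... =++++==++++
=====+++++= .................. :+++++=+++++
======+++++= ................ -+++++=++++++
======++++++- .............. -++++++=++++++
=======++++++=.  ........   -++++++=+++++++
+++++=+-+++++++-:        .-=++++++-=+=+===+
===++==+-++++++++=----:-=++++++++-=========
==========++++++++++++++++++++++===========
============++++++++++++++++++=-===========
+=====+=+++==++++++++++++++++-=============
+++++++++++++===+++++++++++==++++++++++++++
+++++++++++++++=========-==++++++++++++++++
++++++++++++++++++++=++++++++++++++++++++++
+++++++++++++++++++++++++++++++++++++++++++
```

>>> carry_out:
  motion:
    - [0, 0, 0, 0, 0, -0.143]
    - [0, 0, 0, 0, 0, -0.143]
    - [0, 0, 0, 0, 0, -0.143]
    - [0, 0, 0, 0, 0, -0.143]
    - [0, 0, 0, 0, 0, -0.143]
    - [0, 0, 0, 0, 0, -0.143]
    - [0, 0, 0, 0, 0, -0.143]
    - [0, 0, 0, 0, 0, -0.143]
    - [0, 0, 0, 0, 0, -0.143]
    - [0, 0, 0, 0, 0, -0.143]
    - [0, 0, 0, 0, 0, -0.14]
    - [0, 0, 0, 0, 0, 0]

```text
time: 59.0
tcp_pos: [0.5731, 0.1694, 0.195]
tool_rot: [-0.0, 0.018, 1.0, 0.0]
ft_force: [0.3, -0.0, -0.3]
opening: 0.043
finger_force: 0.0
```

>>> carry_out:
  motion:
    - [-0.002, 0.038, 0, 0, 0, 0]
    - [-0.002, 0.038, 0, 0, 0, 0]
    - [-0.002, 0.037, 0, 0, 0, 0]
    - [0, 0, 0.04, 0, 0, 0]
    - [0, 0, 0, 0, 0, 0]
    - [0, 0, 0, 0, 0, 0]
    - [0, 0, 0, 0, 0, 0]
    - [0, 0, 0, 0, 0, 0]
    - [0, 0, 0, 0, 0, 0]

```text
time: 59.9
tcp_pos: [0.5842, 0.2814, 0.1571]
tool_rot: [0.001, 0.019, 1.0, 0.0]
ft_force: [-1.5, -0.4, -0.3]
opening: 0.0428
finger_force: 0.0
```

```bash
python3 to.py .5798 .283 .1 1.5345
```

```text
rot [ 0.001   0.0023 -0.0018] shift after rot [0.0045 0.0014 0.0571] t 59.9 tcp [0.5842 0.2814 0.1571] q [ 0.34  0.43  1.45  0.    1.26 -1.19] F [-1.5 -0.4 -0.3] open 0.0428 0.0
```

>>> carry_out:
  motion:
    - [0.0042, 0.0014, 0.02, 0, 0, 0]
    - [0, 0, 0.03, 0, 0, 0]
    - [0, 0, 0.005, 0, 0, 0]
    - [0, 0, 0, 0, 0, 0]
    - [0, 0, 0, 0, 0, 0]
    - [0, 0, 0, 0, 0, 0]
    - [0, 0, 0, 0, 0, 0]

```text
time: 60.6
tcp_pos: [0.5801, 0.2836, 0.1019]
tool_rot: [0.001, 0.018, 1.0, 0.0]
ft_force: [-0.9, 0.5, 0.3]
opening: 0.0426
finger_force: 0.0
```

>>> carry_out:
  motion:
    - [0, 0, 0, 0, 0, 0]
    - [0, 0, 0, 0, 0, 0]
    - [0, 0, 0, 0, 0, 0]
    - [0, 0, 0, 0, 0, 0]
    - [0, 0, 0, 0, 0, 0]
    - [0, 0, 0, 0, 0, 0]
  fingers: 0

```text
time: 61.2
tcp_pos: [0.5794, 0.2828, 0.1012]
tool_rot: [0.0, 0.018, 1.0, -0.0]
ft_force: [-0.8, -3.3, 5.5]
opening: 0.0112
finger_force: 41.2
```

Gripped with small lateral force. Twist clockwise (+tool z).

>>> carry_out:
  motion:
    - [0, 0, 0, 0, 0, 0.12]
    - [0, 0, 0, 0, 0, 0.12]
    - [0, 0, 0, 0, 0, 0.12]
    - [0, 0, 0, 0, 0, 0.12]
    - [0, 0, 0, 0, 0, 0.12]
    - [0, 0, 0, 0, 0, 0.12]
    - [0, 0, 0, 0, 0, 0.12]
    - [0, 0, 0, 0, 0, 0.12]
    - [0, 0, 0, 0, 0, 0.12]
    - [0, 0, 0, 0, 0, 0]
    - [0, 0, 0, 0, 0, 0]
    - [0, 0, 0, 0, 0, 0]

```text
time: 62.4
tcp_pos: [0.5795, 0.2829, 0.1012]
tool_rot: [0.001, 0.53, 0.848, -0.0]
ft_force: [-0.4, -3.0, 5.5]
opening: 0.0114
finger_force: 41.2
```

>>> carry_out:
  motion:
    - [0, 0, 0, 0, 0, 0.05]
    - [0, 0, 0, 0, 0, 0.05]
    - [0, 0, 0, 0, 0, 0.04]
    - [0, 0, 0, 0, 0, 0]
    - [0, 0, 0, 0, 0, 0]
    - [0, 0, 0, 0, 0, 0]

```text
time: 63.0
tcp_pos: [0.5795, 0.2829, 0.1012]
tool_rot: [0.001, 0.587, 0.809, -0.0]
ft_force: [-0.4, -3.1, 5.2]
opening: 0.0108
finger_force: 41.3
```

```bash
python3 to.py .58 .283 .1 .3345; python3 -c "
from rig import bot;print(bot.observe()['wrist_torque'])"
```

```text
rot [ 0.0004  0.0012 -0.0191] shift after rot [-0.      0.0005  0.0012] t 63.0 tcp [0.5795 0.2829 0.1012] q [ 0.35  0.47  1.54 -0.    1.14  0.03] F [-0.4 -3.1  5.2] open 0.0108 41.32823646068573
[-0.49609676  0.12117638  0.29013459]
```

>>> carry_out:
  motion:
    - [0, 0, 0, 0, 0, -0.12]
    - [0, 0, 0, 0, 0, -0.12]
    - [0, 0, 0, 0, 0, -0.12]
    - [0, 0, 0, 0, 0, -0.12]
    - [0, 0, 0, 0, 0, -0.12]
    - [0, 0, 0, 0, 0, -0.12]
    - [0, 0, 0, 0, 0, -0.12]
    - [0, 0, 0, 0, 0, -0.12]
    - [0, 0, 0, 0, 0, -0.12]
    - [0, 0, 0, 0, 0, -0.1]
    - [0, 0, 0, 0, 0, 0]
    - [0, 0, 0, 0, 0, 0]

```text
time: 64.2
tcp_pos: [0.5794, 0.2829, 0.1012]
tool_rot: [0.0, 0.038, 0.999, -0.0]
ft_force: [-0.8, -4.3, 5.4]
opening: 0.0113
finger_force: 41.2
```

>>> carry_out:
  motion:
    - [0, 0, 0, 0, 0, 0]
    - [0, 0, 0, 0, 0, 0]
    - [0, 0, 0, 0, 0, 0]
    - [0, 0, 0, 0, 0, 0]
    - [0, 0, -0.03, 0, 0, 0]
    - [0, 0, -0.04, 0, 0, 0]
    - [0, 0, -0.04, 0, 0, 0]
    - [0, -0.03, 0, 0, 0, 0]
    - [0, -0.04, 0, 0, 0, 0]
    - [0, -0.04, 0, 0, 0, 0]
    - [0, 0, 0, 0, 0, 0]
    - [0, 0, 0, 0, 0, 0]
  fingers: 60

```text
time: 65.4
tcp_pos: [0.5709, 0.1732, 0.2107]
tool_rot: [0.0, 0.039, 0.999, 0.0]
ft_force: [0.6, 0.1, -1.2]
opening: 0.0511
finger_force: 0.0
```

>>> carry_out:
  motion:
    - [0, 0, 0, 0, 0, 0.143]
    - [0, 0, 0, 0, 0, 0.143]
    - [0, 0, 0, 0, 0, 0.143]
    - [0, 0, 0, 0, 0, 0.143]
    - [0, 0, 0, 0, 0, 0.143]
    - [0, 0, 0, 0, 0, 0.143]
    - [0, 0, 0, 0, 0, 0.143]
    - [0, 0, 0, 0, 0, 0.143]
    - [0, 0, 0, 0, 0, 0.143]
    - [0, 0, 0, 0, 0, 0.143]
    - [0, 0, 0, 0, 0, 0.06]
    - [0, 0, 0, 0, 0, 0]

```text
time: 66.6
tcp_pos: [0.5709, 0.1752, 0.2104]
tool_rot: [-0.0, 0.705, 0.709, 0.0]
ft_force: [-0.2, 0.3, -0.9]
opening: 0.0513
finger_force: 0.0
```

```bash
python3 to.py .573 .17 .194 -.036
python3 - <<'E'
from h import *
s=snap('wrist','w17.pkl');s0=pickle.load(open('w16.pkl','rb')); print(s['xyz'])
for q in(s,s0):
  print(pj(q,[[.581,.283,.122],[.5753,.184,.06]]).round(1))
g=cv2.cvtColor(s['color'],cv2.COLOR_RGB2GRAY);p=pj(s,[.581,.283,.11])[0].astype(int)
g=g[max(0,p[1]-44):p[1]+46:3,p[0]-44:p[0]+44:2]
print('\n'.join(''.join(' .:-=+*#%@'[int(x)*10//256] for x in r) for r in g))
E
```

```text
rot [-0.0001 -0.0008  0.0417] shift after rot [-0.0051  0.0023  0.0164] t 66.6 tcp [0.5709 0.1752 0.2104] q [0.18 0.32 1.49 0.   1.33 0.17] F [-0.2  0.3 -0.9] open 0.0513 0.0
[0.57152489 0.24847529 0.35473468]
[[333.3  64.8]
 [323.7 174.3]]
[[325.5  52. ]
 [321.9 172.2]]
++++++++++++++++++++++++++++++++++++++++++++
++++==+++++++=+++=++++++=++=++=====+========
+++++++++++++=+++==+==+=====================
++++++++++++++++++========+=+++=============
+++++++++++++++=:-++++++++++==+++=+=========
++++++++++++==+-..-+++++++++++==++++=+======
===========+++++-:++==--=++++++++===========
==========++++++=... ....  .=+++++==========
=========+++++-...............=++++=========
=======+++++=................. .+++++=======
=======++++=.....................++++=======
======++++=....................  :++++======
======+++:                        -=++======
=====+++---:...                     -++====+
=====+++:#########:......... .       ++=+++=
=====:.-: .........................  ++=++++
++++=:.:+.                 . . . .. :++=====
++++=++++.                          =++=====
++++=++++:...........             .+++++++++
++====+++= ...................... =+++=+++++
====+=++++:......................:++++======
+++++++++++..................... =+++=======
=======+++++:................. .++++++++++++
===+====+++++- .............. -+++++=+++++++
++++++++=+++++=-  ........  -++++++=++++++++
====+++++=++++++++-::...-=+++++++==++++==+++
============+++++++++++++++++++=============
+++++++++++++==++++++++++++++===============
+++++++++++++++=====+++=====++++++++++++++++
++++++++++++++++++++++++++++++++++++++++++++
```

Run:
```python
from h import *
for f in('w16.pkl','w17.pkl'):
  s=pickle.load(open(f,'rb'));g=cv2.cvtColor(s['color'],cv2.COLOR_RGB2GRAY).astype(int)
  u=int(round(pj(s,[.5753,.175,.06])[0,0])); col=g[150:215,u]; print(u,col.tolist())
  print(pj(s,[[.5753,.206,.06],[.5753,.162,.06]]).round(1))
```

```text
322 [112, 132, 133, 132, 131, 133, 133, 132, 132, 132, 134, 134, 133, 133, 132, 133, 133, 132, 133, 134, 133, 134, 133, 133, 133, 133, 134, 134, 133, 134, 134, 133, 135, 133, 133, 134, 133, 135, 133, 127, 118, 144, 174, 174, 174, 174, 172, 173, 173, 174, 173, 174, 172, 174, 173, 174, 173, 173, 174, 174, 172, 173, 173, 174, 173]
[[321.1 150.5]
 [322.6 192.9]]
324 [117, 113, 101, 116, 134, 133, 135, 134, 134, 134, 133, 134, 133, 134, 134, 134, 134, 134, 134, 133, 133, 134, 135, 134, 134, 135, 134, 134, 135, 134, 135, 134, 135, 136, 135, 135, 136, 137, 136, 136, 131, 121, 148, 175, 174, 174, 175, 175, 174, 175, 176, 175, 174, 174, 174, 174, 174, 175, 174, 175, 174, 174, 175, 175, 174]
[[323.9 153.9]
 [323.5 193.8]]
```

Tab outer end is in the same place, so the drawer is still shut; the knob bar is back at rest and the arm is clear.

```bash
python3 -c "
from rig import bot;print(bot.sign_off())"
```

```text
the job is handed in; nothing more can be done
None
```

The mallet, garlic press and grey scoop are pressed home in their pockets (no peeler was there), the drawer is shut, the lock knob was twisted to its stop and sprang back, and the job is handed in; no verdict was shown.

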